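Set up a drill core under the digital microscope

ROBOT

A 7-joint arm with a two-finger parallel gripper is mounted at the origin on a cart in front of the work surface, level with it; the furniture and walls round the work are solid. World frame = base frame: x ahead of the robot, y to its left, z up, the work surface at z = 0. Lengths are in m, angles in rad, forces in N, time in s.
With the tool pointing down it reaches from about 0.35 to 0.9 m from the base axis. Payload 8.1 kg.
Tool frame: the origin (TCP) lies midway between the tips of the shut fingers; the grasp point (between the pads) lies 19 mm behind it (arm.pinch_z is the distance from the TCP to the grasp point, in m); z points along the fingers, y is the direction in which the jaws open and shut (so a half turn about z gives the same grasp; the last joint's range is limited). The gripper opens to 92 mm and grips with 3 to 60 N. Pads are 19 mm wide; open, the fingers measure 130 mm over their backs; the gripper's body (75 mm by 190 mm) begins 47 mm behind the grasp point.
Start: joints at [1.2, 0.434, 0.025, 1.573, -0.012, 1.134, -0.075], TCP at [0.165, -0.603, 0.227] pointing down, gripper open.
Joint ranges: [-2.62, 2.62], [-0.44, 2.09], [-1.27, 1.32], [0.08, 2.57], [-1.32, 4.46], [0.12, 2], [-2.74, 2.74]. Speed limits (rad/s): [2.22, 2.22, 3.01, 3.01, 3.14, 3.14, 3.14].

INTERFACE

Orientations are given as a rotation vector (axis times angle).
In Python, from cell import arm, eyes gives the robot as it stands.
- The arm moves only by the tool apply_moves, never from a script. Its argument "targets" is one flat list of numbers, 5 for each row, row after row: the closure, from 0 (fully open) to 1 (shut), then the shift along the tool's x, y, z each as a share of 40 cm, from -1 to 1, then the turn about the tool's z as a share of pi/2 rad, from -1 to 1. A call has 1 to 20 rows; each row shifts and turns the commanded pose from where the row before left it, along the tool's axes as they then stand; what a row does not reach is not made up. A row lasts 1/8 s, in which the tool goes at most 62.5 mm and 10.7 degrees, less where a joint would pass 70% of its speed; a pose out of reach is approached as far as the arm can. A call with a number of a shift or a turn outside -1 to 1 is refused whole. A call with a gripper value outside its range is refused whole. The fingers move at their own pace and stop on an object; "grip_force" is the grip in N (left out, the last holds). Time passes only in rows, so rows that do not move let the fingers close. It gives the time, the measured TCP pose, the force and the opening at its end, in the units of the state.
- arm.observe(): the state, without advancing time (a new reading comes with each control period).
- eyes.get_image(name): name is "side" or "top" or "wrist"; returns the picture (480x640x3 uint8, red, green, blue); there is no depth.
- eyes.camera_params(name): a dict with "camera_matrix" (3x3 intrinsics, pixels), "distortion" ([k1, k2, p1, p2, k3] as OpenCV has them; the pictures are not rectified), "xyz" and "attitude" of the camera in the world; the wrist camera has in their place "hand_eye" (4x4, takes a point from camera to tool coordinates, whose origin is the TCP and whose axes are the flange's). Camera axes: x right, y down, z forward; pixel columns grow to the right and rows downward; lengths in m; the calibration is good to about 2 mm. A picture is of the moment at which its call begins: read the wrist's pose just before it. camera_params takes no time and is no camera call.
- arm.sign_off(): hands the job in, once; it reports no verdict.
The state is a dict: "clock": time; "joints": joint angles; "dq": joint speeds; "joint_efforts": joint torques, N m; "position": TCP position; "ee_rot": TCP orientation; "force": force on the tool from outside, world axes, zero at the start; "ft_torque": the same for the moment, N m; "width": opening from 0.0 (shut) to 1.0 (fully open).
Only numpy, scipy, OpenCV 4.12 (cv2) and the standard library are available. Lean on these libraries where they do the work, as an engineer would, in place of code of your own. Each camera call takes 0.05 s, during which the arm holds its last target.

TASK

Take the drill core at the end of the wooden rack nearest you, gauge its diameter between the fingers, and set it down (do not drop it) lying in the two V-saddles, its middle under the lens. Turn the focus drum on top of the microscope so that its white line stands at the collar mark for that diameter: one dot for 36 mm, two dots for 42 mm, three dots for 48 mm. Do not knock the lens, and leave the other two cores and the dropper bottle as they are.

Things in the scene. Friction and masses are not known exactly. Their poses are not given: they have to be found in the camera images.
- microscope: Digital microscope on a post stand, fixed. Grey base 235 x 130 x 14 mm. Origin on the table under the upright optical axis, z up; x points from the free front edge (70 mm before the origin, robot side) to the steel post (25 mm thick, 268 mm high, 118 mm behind the axis). An arm from the post holds the barrel at heights 224 to 256 mm; front and sides are free.
- collar (a point): Centre of the top face (height 284 mm) of the flat aluminium collar, 82 mm across, under the focus drum; axes as the microscope's. Its marks are black radial lines with dots outside them. Seen from above, counterclockwise from x: one dot (36 mm) at 100 degrees, the left; two dots (42 mm) at 180, the front; three dots (48 mm) at 260, the right.
- focus_drum (a joint): Angle of the focus drum (rad), growing counterclockwise seen from above and raising the lens; range 0 to 5.5, parked between 4.6 and 5.3 at first. The white line stands at the one-dot mark at 0.5, at the two-dot mark at 1.9, at the three-dot mark at 3.3. Friction about 0.1 N m; it stays where it is left.
- drum_grip (a point): On the drum's vertical axis, 23 mm above the collar: the height to grip. The drum is a black ribbed cylinder, 52 mm in diameter and 36 mm high, just above the collar; a white line runs from near its centre over the top and down its side. Nothing stands above it, and nothing beside it higher than the collar.
- saddle (a point): Midway between the two aluminium V-saddles on the base, on the line of the V bottoms, 30 mm above the table; the V runs along y. Saddles: 11 mm thick, 42 mm to the left and right of this point, 45 degree cheeks reaching 21 mm up and 26 mm to front and back; between them it is free down to height 17 mm. A seated core of diameter D has its axis 0.707 D above this point.
- lens: Lens nose with ring light, 64 mm across at its lower face (the origin, on the optical axis); the drum screws it up and down, 5.2 mm per rad. It starts about 200 mm above the table: too low for a gripper to stand upright over the middle of the saddles, but one leaning 35 to 45 degrees over to the left or right, along the V, passes under it.
- core_rack: Wooden core rack, fixed: board 236 x 112 x 8 mm with two rails (12 mm wide, tops at height 24 mm, 38 mm left and right of its middle) that carry the cores; free between the rails down to the board. Three places 78 mm apart along its x, parted by teeth 10 mm high on the rails. Origin on the table under its middle; cores lie along its y; x points away from the robot.
- rack_next (a point): Place at the rack's end nearest the robot (its -x end), at the height of the rail tops, under the middle of the core that lies there: that core is the one to take.
- core_1: A rock drill core, a plain grey stone cylinder 110 mm long lying down, 0.25 to 0.6 kg. The three cores look alike; one is 36 mm in diameter, one 42 and one 48, in any order in the rack. Which name has which diameter is not told: gauge it between the fingers. Origin on its surface at mid-length, at the bottom as it first lies; y along the core.
- core_2: The second such core (see core_1): origin at its bottom, mid-length, as it first lies; y along the core.
- core_3: The third such core (see core_1): origin at its bottom, mid-length, as it first lies; y along the core.
- acid: Small white dropper bottle, 25 mm across and 66 mm high, upright on the table to the right of the microscope; a bystander. Origin at its foot.

How it is judged:
At the end, for the whole second after the job is handed in: The core from rack_next rests in both V-saddles (middle within 18 mm of the optical axis, height within 4 mm, direction within 0.1 rad); the drum is within 0.12 rad of the mark for its diameter (36 mm: 0.5; 42 mm: 1.9; 48 mm: 3.3); the other two cores lie within 20 mm of their start (((y of core_1 in the frame of microscope between -0.018 and 0.018 m and x of core_1 in the frame of microscope between -0.0195 and 0.0195 m and z of core_1 in the frame of microscope between 0.0334558 and 0.0774558 m and angle between the y axis of core_1 and the y axis of microscope, either way round below 0.1 rad and contact force between core_1 and microscope above 1 N and linear speed of core_1 below 0.02 m/s and distance between each of core_1, core_2, core_3 and rack_next above 0.06 m and value of joint focus_drum between 0.38 and 0.62 rad and distance of each of core_2, core_3 from where it was at the start of the episode below 0.02 m) or (y of core_2 in the frame of microscope between -0.018 and 0.018 m and x of core_2 in the frame of microscope between -0.0225 and 0.0225 m and z of core_2 in the frame of microscope between 0.0346985 and 0.0846985 m and angle between the y axis of core_2 and the y axis of microscope, either way round below 0.1 rad and contact force between core_2 and microscope above 1 N and linear speed of core_2 below 0.02 m/s and distance between each of core_2, core_1, core_3 and rack_next above 0.06 m and value of joint focus_drum between 1.78 and 2.02 rad and distance of each of core_1, core_3 from where it was at the start of the episode below 0.02 m) or (y of core_3 in the frame of microscope between -0.018 and 0.018 m and x of core_3 in the frame of microscope between -0.0255 and 0.0255 m and z of core_3 in the frame of microscope between 0.0359411 and 0.0919411 m and angle between the y axis of core_3 and the y axis of microscope, either way round below 0.1 rad and contact force between core_3 and microscope above 1 N and linear speed of core_3 below 0.02 m/s and distance between each of core_3, core_1, core_2 and rack_next above 0.06 m and value of joint focus_drum between 3.18 and 3.42 rad and distance of each of core_1, core_2 from where it was at the start of the episode below 0.02 m))); the robot touches nothing.
It fails at once if a core is dropped (falls freely, faster than 0.5 m/s) (linear speed of core_1 above 0.5 m/s and contact force between core_1 and the fingers below 0.3 N).
It fails at once if a core is dropped (falls freely, faster than 0.5 m/s) (linear speed of core_2 above 0.5 m/s and contact force between core_2 and the fingers below 0.3 N).
It fails at once if a core is dropped (falls freely, faster than 0.5 m/s) (linear speed of core_3 above 0.5 m/s and contact force between core_3 and the fingers below 0.3 N).
It fails at once if the lens is knocked (a force over 4 N) (contact force between lens and anything else above 4 N).
It fails at once if the dropper bottle is knocked over or shoved by more than 20 mm (angle between acid's own z axis and vertical above 0.4 rad or distance of acid from where it was at the start of the episode above 0.02 m).
It also fails if it takes over 66 s, if anything falls off the work surface, if the arm or the gripper's body presses on something with over 40 N, if the wrist force passes 120 N, or if a joint passes its speed limit or range.

## Working session

There is one attempt and no reset: what is moved stays moved. The work goes in short steps, Python scripts to look and compute and a tool call to move; the robot and the scene stay as the last step left them, time stands still between calls to the robot, and variables do not carry over. Pictures are saved under pics/ and viewed, and the job is handed in when it is done.

Besides the shell and the picture viewer there is one more tool, called in YAML: its name, and indented under it one key for each argument. apply_moves: Moves the arm, as the interface text tells. Its arguments: {"type":"object","properties":{"targets":{"type":"array"},"grip_force":{"type":"number"}},"required":["targets"]}

```bash
ls; mkdir -p pics; python3 - <<'E'
from cell import arm, eyes
import cv2
print(arm.observe(), arm.pinch_z)
for n in ("side","top","wrist"):
    im=eyes.get_image(n); cv2.imwrite(f"pics/{n}0.png",im[:,:,::-1]); print(n,eyes.camera_params(n))
E
```

```text
pics
{'clock': 0.0, 'joints': array([ 1.20040248,  0.43521163,  0.02493681,  1.57413582, -0.01159451,
        1.13400605, -0.07506926]), 'dq': array([ 0.00167652,  0.00032801,  0.00065128,  0.00061319, -0.00033905,
       -0.00173563, -0.00104037]), 'joint_efforts': array([-1.52838138e-04, -6.67858243e+01,  9.84452069e-01, -3.14456141e+01,
       -6.06998219e-02,  4.28040465e-02,  1.64003327e-04]), 'position': array([ 0.16519668, -0.60221526,  0.22593664]), 'ee_rot': array([-3.11190996e+00, -4.19176372e-01,  5.48689553e-04]), 'force': array([ 0.32203073, -0.21687161,  0.41303537]), 'ft_torque': array([-0.04330841, -0.02782006, -0.02198738]), 'width': 0.9966371582070855} 0.0188
side {'camera_matrix': array([[434.11382355,   0.        , 329.16631243],
       [  0.        , 434.11382355, 229.05875532],
       [  0.        ,   0.        ,   1.        ]]), 'distortion': array([-0.06821802,  0.        ,  0.        ,  0.        ,  0.        ]), 'xyz': array([ 0.38712932, -0.59581465,  0.79519663]), 'attitude': array([-2.3059941 ,  0.29386086, -0.15571282])}
top {'camera_matrix': array([[451
[... 264 characters left out ...]
3342, 1.14297258]), 'attitude': array([-2.12630585,  2.12507505, -0.19834806])}
wrist {'camera_matrix': array([[381.04411886,   0.        , 320.59742041],
       [  0.        , 381.04411886, 236.65388049],
       [  0.        ,   0.        ,   1.        ]]), 'distortion': array([-0.00735882,  0.        ,  0.        ,  0.        ,  0.        ]), 'hand_eye': array([[ 1.49333853e-04, -9.54788245e-01, -2.97286705e-01,
         8.17917183e-02],
       [ 9.99999903e-01,  1.91366285e-05,  4.40861996e-04,
         2.82411747e-04],
       [-4.15240786e-04, -2.97286742e-01,  9.54788155e-01,
        -1.59137401e-01],
       [ 0.00000000e+00,  0.00000000e+00,  0.00000000e+00,
         1.00000000e+00]])}
```

View pics/side0.png

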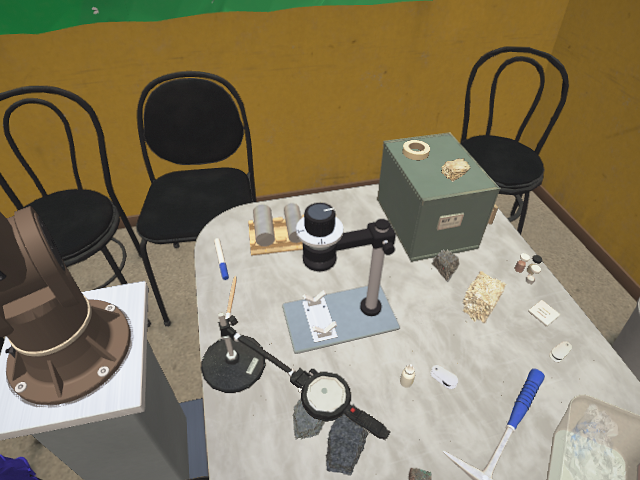

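View pics/top0.png

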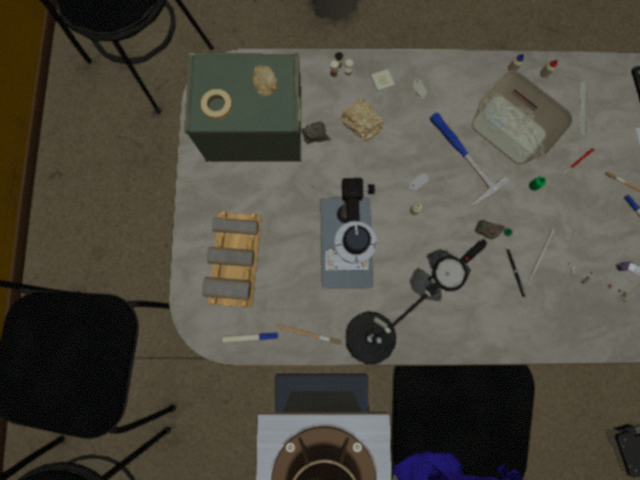

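View pics/wrist0.png

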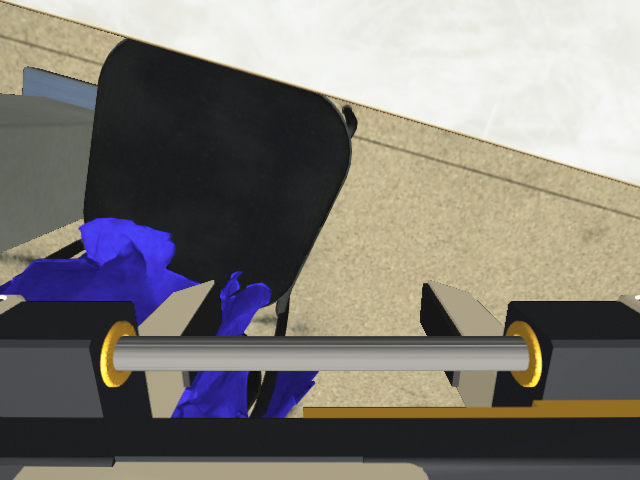

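No row gives a tilt command, and the scene calls for a leaning gripper. I'll first check how the arm behaves when it reaches past its range, out over the clear right side.

apply_moves:
  targets: [0,0,0.15,0,0,0,0,0.15,0,0,0,0,0.15,0,0,0,0,0.15,0,0,0,0,0.15,0,0,0,0,0.15,0,0,0,0,0,0,0]

```text
clock: 1.02
position: [0.2372, -0.9034, 0.2189]
ee_rot: [3.109, 0.372, 0.011]
force: [-0.5, 0.3, -1.8]
width: 1.0
```

```bash
cat > h.py <<'E'
from cell import arm, eyes
import cv2, numpy as np
from scipy.spatial.transform import Rotation as R
def st():
    s=arm.observe(); M=R.from_rotvec(s['ee_rot']).as_matrix()
    print('t',round(s['clock'],2),'p',s['position'].round(4),'q',s['joints'].round(3),'w',round(s['width']*92,2),'F',s['force'].round(1))
    print('tool x',M[:,0].round(3),'y',M[:,1].round(3),'z',M[:,2].round(3)); return s,M
def ray(cam,px,M=None,p=None):
    c=eyes.camera_params(cam)
    u=cv2.undistortPoints(np.array([[px]],float),c['camera_matrix'],c['distortion'])[0,0]
    d=np.array([u[0],u[1],1.])
    if cam=='wrist':
        H=c['hand_eye']; return p+M@H[:3,3], M@H[:3,:3]@d
    return np.array(c['xyz']), R.from_rotvec(c['attitude']).as_matrix()@d
def onz(cam,px,z,M=None,p=None):
    o,d=ray(cam,px,M,p); return o+d*(z-o[2])/d[2]
def proj(cam,X,M=None,p=None):
    c=eyes.camera_params(cam)
    if cam=='wrist':
        H=c['hand_eye']; o=p+M@H[:3,3]; A=M@H[:3,:3]
    else: o=np.array(c['xyz']);A=R.from_rotvec(c['attitude']).as_matrix()
    Y=(np.atleast_2d(X)-o)@A
    return cv2.projectPoints(Y,np.zeros(3),np.zeros(3),c['camera_matrix'],c['distortion'])[0][:,0]
E
python3 - <<'E'
from h import *
st()
for z in (0,):
  for n,px in dict(base_l=(321,288),base_r=(372,288),base_tl=(321,198),base_tr=(371,197)).items(): print(n,onz('top',px,.014).round(3))
  print('drum',onz('top',(357,240),.32).round(3),'collar',onz('top',(355,242),.284).round(3))
  for px in ((215,305),(248,305),(226,212),(260,212)): print('rack',onz('top',px,.008).round(3))
  for px in ((226,288),(230,257),(233,226)): print('core',onz('top',px,.06).round(3))
E
```

```text
t 1.02 p [ 0.2372 -0.9034  0.2189] q [ 1.232  1.159  0.295  0.21  -0.281  1.77  -0.04 ] w 91.98 F [-0.5  0.3 -1.8]
tool x [0.972 0.236 0.005] y [ 0.236 -0.972  0.012] z [ 0.008 -0.01  -1.   ]
base_l [0.452 0.006 0.014]
base_r [ 0.452 -0.121  0.014]
base_tl [0.684 0.006 0.014]
base_tr [ 0.687 -0.123  0.014]
drum [ 0.519 -0.059  0.32 ] collar [ 0.522 -0.058  0.284]
rack [0.41  0.271 0.008]
rack [0.41  0.188 0.008]
rack [0.648 0.252 0.008]
rack [0.648 0.164 0.008]
core [0.449 0.234 0.06 ]
core [0.523 0.227 0.06 ]
core [0.6   0.223 0.06 ]
```

apply_moves:
  targets: [0,0,0.15,0,0,0,0,0.15,0,0,0,0,0.15,0,0]

```text
clock: 1.4
position: [0.2351, -0.9525, 0.2093]
ee_rot: [3.013, 0.313, 0.052]
force: [-1.4, -0.3, 0.5]
width: 0.999
```

```bash
python3 - <<'E'
from h import *
st()
E
```

```text
t 1.4 p [ 0.2351 -0.9525  0.2093] q [ 1.254  1.249  0.992  0.088 -0.989  1.728 -0.038] w 91.94 F [-1.4 -0.3  0.5]
tool x [0.978 0.207 0.023] y [ 0.203 -0.972  0.115] z [ 0.046 -0.108 -0.993]
```

apply_moves:
  targets: [0,0,0.15,0,0,0,0,0.15,0,0,0,0,0.15,0,0]

```text
clock: 1.78
position: [0.2425, -1.0054, 0.1998]
ee_rot: [2.884, 0.296, 0.075]
force: [-0.7, 0.4, -0.0]
width: 0.999
```

```bash
python3 - <<'E'
from h import *
st()
E
```

```text
t 1.77 p [ 0.2425 -1.0054  0.1998] q [ 1.258  1.273  1.115  0.091 -1.112  1.582 -0.027] w 91.92 F [-0.7  0.4 -0. ]
tool x [0.978 0.206 0.026] y [ 0.194 -0.951  0.243] z [ 0.075 -0.233 -0.97 ]
```

apply_moves:
  targets: [0,0,-0.15,0,0,0,0,-0.15,0,0,0,0,-0.15,0,0]

```text
clock: 2.15
position: [0.231, -0.9297, 0.1828]
ee_rot: [2.874, 0.295, 0.085]
force: [0.4, -1.2, 0.5]
width: 0.999
```

```bash
python3 - <<'E'
from h import *
st()
E
```

```text
t 2.15 p [ 0.231  -0.9297  0.1828] q [ 0.924  1.1    1.153  0.888 -1.071  1.347  0.359] w 91.95 F [ 0.4 -1.2  0.5]
tool x [0.978 0.207 0.032] y [ 0.192 -0.948  0.253] z [ 0.083 -0.241 -0.967]
```

apply_moves:
  targets: [0,-0.15,-0.03,0,0,0,-0.15,-0.03,0,0,0,-0.03,0.14,0.04,0,0,-0.03,0.14,0.04,0,0,-0.03,0.14,0.05,0,0,-0.03,0.13,0.05,0,0,-0.03,0.13,0.06,0]

```text
clock: 3.02
position: [0.0979, -1.0903, 0.1428]
ee_rot: [2.763, 0.264, 0.072]
force: [-0.5, 1.1, 0.4]
width: 1.001
```

```bash
python3 - <<'E'
from h import *
st()
E
```

```text
t 3.02 p [ 0.0979 -1.0903  0.1428] q [ 1.419  1.347  1.124  0.091 -1.169  1.39   0.122] w 92.12 F [-0.5  1.1  0.4]
tool x [0.981 0.192 0.016] y [ 0.174 -0.916  0.361] z [ 0.084 -0.351 -0.933]
```

apply_moves:
  targets: [0,-0.03,0.15,0,0,0,-0.03,0.15,0,0,0,-0.03,0.15,0,0,0,-0.03,0.15,0,0,0,-0.03,0.15,0,0,0,-0.03,0.15,0.02,0]

```text
clock: 3.78
position: [0.0819, -1.1629, 0.2353]
ee_rot: [2.508, 0.242, 0.056]
force: [-0.4, -0.1, -0.4]
width: 1.004
```

```bash
python3 - <<'E'
from h import *
st()
E
```

```text
t 3.77 p [ 0.0819 -1.1629  0.2353] q [ 1.442  1.299  1.129  0.084 -1.181  1.187  0.147] w 92.37 F [-0.4 -0.1 -0.4]
tool x [ 0.982  0.186 -0.016] y [ 0.16  -0.796  0.584] z [ 0.096 -0.576 -0.812]
```

apply_moves:
  targets: [0,-0.04,0.15,0.02,0,0,-0.04,0.15,0.03,0]

```text
clock: 4.03
position: [0.0673, -1.1849, 0.2645]
ee_rot: [2.425, 0.229, 0.048]
force: [0.0, 0.8, -0.2]
width: 1.004
```

```bash
python3 - <<'E'
from h import *
st()
# refined measurement: crops
im=cv2.imread('pics/top0.png')
cv2.imwrite('pics/crop_rack.png',cv2.resize(im[200:315,190:270],None,fx=5,fy=5,interpolation=cv2.INTER_CUBIC))
cv2.imwrite('pics/crop_mic.png',cv2.resize(im[175:295,310:385],None,fx=5,fy=5,interpolation=cv2.INTER_CUBIC))
im=cv2.imread('pics/side0.png')
cv2.imwrite('pics/crop_side.png',cv2.resize(im[190:360,230:410],None,fx=4,fy=3.5,interpolation=cv2.INTER_CUBIC))
E
```

```text
t 4.03 p [ 0.0673 -1.1849  0.2645] q [ 1.456  1.288  1.129  0.084 -1.189  1.115  0.161] w 92.37 F [ 0.   0.8 -0.2]
tool x [ 0.984  0.177 -0.026] y [ 0.152 -0.746  0.648] z [ 0.095 -0.642 -0.761]
```

View pics/crop_rack.png

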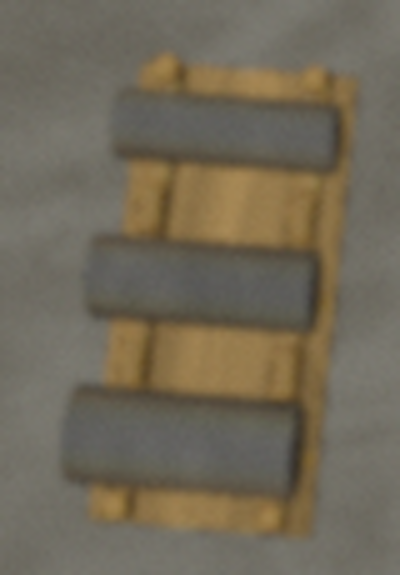

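View pics/crop_mic.png

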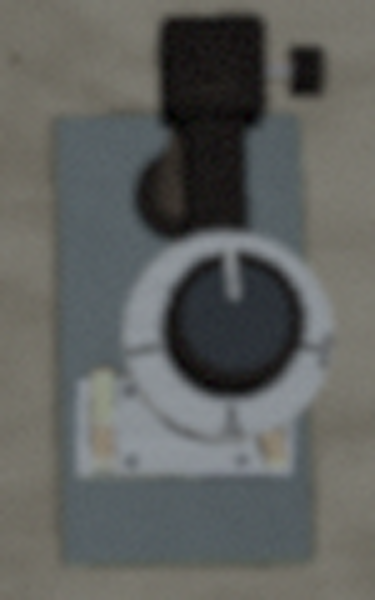

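View pics/crop_side.png

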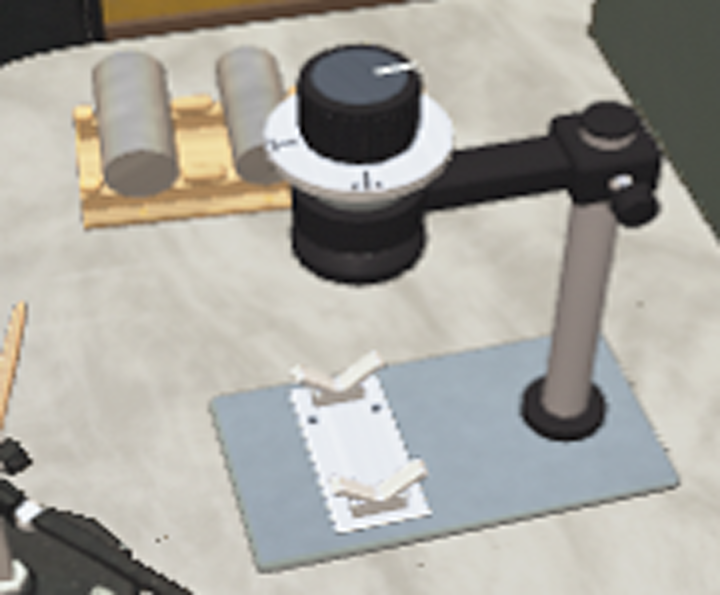

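The near core shows at about px (226,288) in the top view and looks like the thickest. The collar centre is at px (355.5,242), with the drum line pointing to the post. In the side view the V bottoms are at about px (314,301) and (325,332).

```bash
python3 - <<'E'
from h import *
im=cv2.imread('pics/top0.png').astype(int)
hsv=cv2.cvtColor(im.astype(np.uint8),cv2.COLOR_BGR2HSV)
sub=np.zeros(im.shape[:2],np.uint8); sub[205:310,195:268]=255
B,G,Rr=im[...,0],im[...,1],im[...,2]
# core bluish-grey darker than table & wood
for f in ((B-Rr>-3)&(G<112),):
    m=(f&(sub>0)).astype(np.uint8)
    m=cv2.morphologyEx(m,cv2.MORPH_OPEN,np.ones((5,5)))
    n,l,s,c=cv2.connectedComponentsWithStats(m)
    for i in range(1,n):
        if s[i,4]<200: continue
        ys,xs=np.where(l==i); r=cv2.minAreaRect(np.stack([xs,ys],1).astype(np.float32))
        print(s[i],c[i].round(1),np.round(r[0],1),np.round(r[1],1),round(r[2],1))
        bp=cv2.boxPoints(r)
        print(np.array([onz('top',tuple(map(float,b)),.046)[:2] for b in bp]).round(3).tolist(), onz('top',r[0],.048).round(4))
print('collar',onz('top',(355.5,242),.284).round(4))
a,b=(314.5,300.9),(325,332)
A=onz('side',a,.03);Bq=onz('side',b,.03);print('saddleL,R',A.round(4),Bq.round(4),'mid',((A+Bq)/2).round(4),'len',np.linalg.norm(A-Bq))
for n,px in dict(bl=(322,287.8),br=(372.7,287.8),tl=(321,198),tr=(370,197.5)).items(): print(n,onz('top',px,.014).round(4))
print(im[288,226],im[275,240],im[300,230],im[320,200])
E
```

```text
collar [ 0.5217 -0.0587  0.284 ]
saddleL,R [ 0.524  -0.0211  0.03  ] [ 0.526  -0.1047  0.03  ] mid [ 0.525  -0.0629  0.03  ] len 0.08360939421362651
bl [0.4526 0.0039 0.014 ]
br [ 0.4526 -0.1226  0.014 ]
tl [0.684  0.0063 0.014 ]
tr [ 0.6855 -0.1206  0.014 ]
[95 97 99] [ 77 123 150] [ 74 122 148] [109 115 118]
```

```bash
python3 - <<'E'
from h import *
im=cv2.imread('pics/top0.png').astype(int)
sub=np.zeros(im.shape[:2],bool); sub[205:310,195:268]=1
B,G,Rr=im[...,0],im[...,1],im[...,2]
m=((Rr-B<20)&(G<106)&sub).astype(np.uint8)
m=cv2.morphologyEx(m,cv2.MORPH_OPEN,np.ones((3,3)))
n,l,s,c=cv2.connectedComponentsWithStats(m)
for i in range(1,n):
    if s[i,4]<200: continue
    ys,xs=np.where(l==i); r=cv2.minAreaRect(np.stack([xs,ys],1).astype(np.float32))
    print(s[i],np.round(r[0],1),np.round(r[1],1),round(r[2],1))
    print(np.array([onz('top',tuple(map(float,b)),.046)[:2] for b in cv2.boxPoints(r)]).round(3).tolist(), onz('top',tuple(map(float,c[i])),.048).round(4))
E
```

```text
[195 205  27  13 213] [207.2 209.1] [10.7 27.7] 74.1
[[0.65, 0.329], [0.67, 0.263], [0.643, 0.254], [0.623, 0.32]] [0.6447 0.2935 0.048 ]
[212 217  45  15 448] [234.  225.2] [45.1 11.7] 7.0
[[0.597, 0.28], [0.627, 0.278], [0.613, 0.166], [0.584, 0.168]] [0.6052 0.2232 0.048 ]
[206 249  47  16 568] [229.  256.5] [46.2 14. ] 1.5
[[0.511, 0.289], [0.545, 0.29], [0.543, 0.176], [0.508, 0.175]] [0.5265 0.2313 0.048 ]
[202 280  48  17 636] [225.4 288.3] [47.3 14. ] 4.3
[[0.436, 0.296], [0.47, 0.295], [0.462, 0.18], [0.428, 0.182]] [0.4488 0.2378 0.048 ]
```

apply_moves:
  targets: [0,0.05,-0.1,0,0,0,0,0,-0.1,-0.1117,0,0,0,-0.1,-0.1117,0,0,0,-0.1,-0.1117,0,0,0,-0.1,-0.1117,0,0,0,-0.1,-0.1117,0,0,0,-0.1,-0.1117,0,0,0,-0.1,-0.1117]

```text
clock: 5.03
position: [0.0462, -0.9962, 0.472]
ee_rot: [1.889, 1.625, -0.491]
force: [0.3, -0.9, 0.7]
width: 1.001
```

```bash
cat >> h.py <<'E'
def plan(pts,step=.06,p=None,M=None,tcp=None):
    """rows (tool shares) from the present pose through world points"""
    s,M=st(); p=s['position'] 
    for q in pts:
        d=np.array(q)-p; n=max(1,int(np.ceil(np.linalg.norm(d)/step)))
        print(n,'rows of',(M.T@d/n/.4).round(4)); p=np.array(q)
def want(u,zt,sgn=None):
    y=np.cross(u,zt); y/=np.linalg.norm(y); return y
E
python3 - <<'E'
from h import *
plan([(.42,-.62,.45),(.5,-.1,.5),(.47,.2365,.35)])
E
```

```text
t 5.03 p [ 0.0462 -0.9962  0.472 ] q [ 1.087  0.766  1.06   0.929 -0.99   1.094  1.779] w 92.06 F [ 0.3 -0.9  0.7]
tool x [ 0.185  0.759 -0.625] y [ 0.978 -0.077  0.195] z [ 0.1   -0.647 -0.756]
9 rows of [ 0.1023  0.0922 -0.0526]
9 rows of [ 0.105   0.0133 -0.1017]
7 rows of [ 0.1227 -0.0302 -0.0383]
```

apply_moves:
  targets: [0,0.1023,0.0922,-0.0526,0,0,0.1023,0.0922,-0.0526,0,0,0.1023,0.0922,-0.0526,0,0,0.1023,0.0922,-0.0526,0,0,0.1023,0.0922,-0.0526,0,0,0.1023,0.0922,-0.0526,0,0,0.1023,0.0922,-0.0526,0,0,0.1023,0.0922,-0.0526,0,0,0.1023,0.0922,-0.0526,0]

```text
clock: 6.15
position: [0.4232, -0.6208, 0.4508]
ee_rot: [1.892, 1.62, -0.487]
force: [-0.1, -0.4, -0.4]
width: 1.001
```

```bash
python3 - <<'E'
from h import *
plan([(.5,-.1,.5),(.47,.2365,.35)])
E
```

```text
t 6.15 p [ 0.4232 -0.6208  0.4508] q [-0.206  0.396  1.297  1.615 -0.109  0.752  0.837] w 92.12 F [-0.1 -0.4 -0.4]
tool x [ 0.19   0.759 -0.623] y [ 0.977 -0.081  0.2  ] z [ 0.101 -0.646 -0.756]
9 rows of [ 0.1053  0.0119 -0.1017]
7 rows of [ 0.1225 -0.0309 -0.0382]
```

apply_moves:
  targets: [0,0.1053,0.0119,-0.1017,0,0,0.1053,0.0119,-0.1017,0,0,0.1053,0.0119,-0.1017,0,0,0.1053,0.0119,-0.1017,0,0,0.1053,0.0119,-0.1017,0]

```text
clock: 6.78
position: [0.4604, -0.3561, 0.4749]
ee_rot: [1.901, 1.63, -0.481]
force: [0.9, 0.2, -1.0]
width: 1.007
```

```bash
python3 - <<'E'
from h import *
plan([(.5,-.1,.5),(.47,.2365,.35)])
E
```

```text
t 6.78 p [ 0.4604 -0.3561  0.4749] q [-1.059 -0.099  1.165  1.769  0.8    1.293 -0.223] w 92.61 F [ 0.9  0.2 -1. ]
tool x [ 0.187  0.767 -0.614] y [ 0.977 -0.082  0.195] z [ 0.099 -0.636 -0.765]
5 rows of [ 0.0942  0.0113 -0.0891]
7 rows of [ 0.1231 -0.0308 -0.0366]
```

apply_moves:
  targets: [0,0.0942,0.0113,-0.0891,0,0,0.0942,0.0113,-0.0891,0,0,0.0942,0.0113,-0.0891,0,0,0.0942,0.0113,-0.0891,0,0,0.0942,0.0113,-0.0891,0]

```text
clock: 7.4
position: [0.5006, -0.0995, 0.4997]
ee_rot: [1.901, 1.631, -0.482]
force: [-0.6, -0.6, 0.3]
width: 1.004
```

```bash
python3 - <<'E'
from h import *
plan([(.47,.18,.4),(.46,.236,.25)])
E
```

```text
t 7.4 p [ 0.5006 -0.0995  0.4997] q [-1.211  0.087  0.92   1.626  0.623  1.573 -0.476] w 92.4 F [-0.6 -0.6  0.3]
tool x [ 0.186  0.767 -0.614] y [ 0.978 -0.082  0.194] z [ 0.099 -0.637 -0.765]
5 rows of [ 0.1349 -0.036  -0.0523]
3 rows of [ 0.111  -0.0362  0.0651]
```

apply_moves:
  targets: [0.33,0.1349,-0.036,-0.0523,0,0.33,0.1349,-0.036,-0.0523,0,0.33,0.1349,-0.036,-0.0523,0,0.33,0.1349,-0.036,-0.0523,0,0.33,0.1349,-0.036,-0.0523,0,0.33,0.111,-0.0362,0.0651,0,0.33,0.111,-0.0362,0.0651,0,0.33,0.111,-0.0362,0.0651,0,0.33,0,0,0,0]

```text
clock: 8.52
position: [0.4584, 0.2347, 0.247]
ee_rot: [1.895, 1.633, -0.49]
force: [0.7, 0.1, 1.4]
width: 0.669
```

```bash
python3 - <<'E'
from h import *
s,M=st()
im=eyes.get_image('wrist'); cv2.imwrite('pics/w1.png',im[:,:,::-1])
im=eyes.get_image('side'); cv2.imwrite('pics/s1.png',im[:,:,::-1])
np.savez('w1.npz',M=M,p=s['position'])
c=np.array([.449,.2365,.048]);u=np.array([.085,.996,0])
print(proj('wrist',np.array([c,c+.055*u,c-.055*u]),M,s['position']))
E
```

```text
t 8.53 p [0.4584 0.2347 0.247 ] q [-1.38   0.583  0.707  1.674  0.228  1.399 -0.919] w 61.57 F [0.7 0.1 1.4]
tool x [ 0.182  0.764 -0.619] y [ 0.979 -0.079  0.19 ] z [ 0.096 -0.641 -0.762]
[[254.96182828  57.68361473]
 [242.82928516 -25.64958147]
 [263.75924808 117.98479052]]
```

View pics/w1.png

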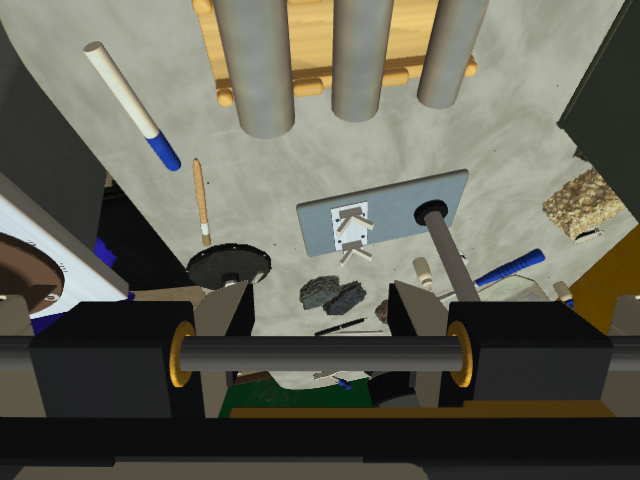

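View pics/s1.png

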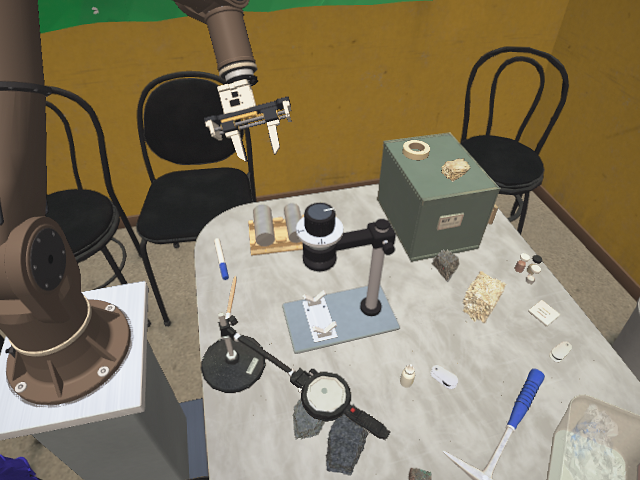

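Wrist view agrees with the top-view fix: the near core's end shows at about (268,118) against a projected (264,118). So the core centre is at about x = 0.4505. I'll descend to grasp it.

```bash
python3 - <<'E'
from h import *
plan([(.4523,.2245,.10),(.4523,.2245,.0317)],step=.05)
E
```

```text
t 8.62 p [0.4607 0.2332 0.2511] q [-1.379  0.577  0.712  1.67   0.231  1.402 -0.919] w 61.52 F [-0.1 -0.2  0.9]
tool x [ 0.187  0.765 -0.616] y [ 0.977 -0.083  0.195] z [ 0.098 -0.638 -0.763]
4 rows of [ 0.053  -0.0231  0.0751]
2 rows of [ 0.0526 -0.0166  0.0652]
```

apply_moves:
  targets: [0.33,0.053,-0.0231,0.0751,0,0.33,0.053,-0.0231,0.0751,0,0.33,0.053,-0.0231,0.0751,0,0.33,0.053,-0.0231,0.0751,0,0.33,0,0,0,0]
  grip_force: 8

```text
clock: 9.25
position: [0.4516, 0.2246, 0.0992]
ee_rot: [1.9, 1.629, -0.485]
force: [-0.0, -0.2, -0.0]
width: 0.671
```

```bash
python3 - <<'E'
from h import *
s,M=st()
im=eyes.get_image('wrist'); cv2.imwrite('pics/w2.png',im[:,:,::-1])
plan([(.4523,.2245,.0317)],step=.03)
c=np.array([.4505,.2365,.048]);u=np.array([.085,.996,0])
print(proj('wrist',np.array([c,c+.055*u,c-.055*u]),M,s['position']))
E
```

```text
t 9.25 p [0.4516 0.2246 0.0992] q [-1.338  0.754  0.642  1.819  0.16   1.111 -1.001] w 61.77 F [-0.  -0.2 -0. ]
tool x [ 0.187  0.765 -0.616] y [ 0.978 -0.083  0.193] z [ 0.097 -0.639 -0.763]
t 9.3 p [0.4524 0.2251 0.1005] q [-1.339  0.752  0.643  1.817  0.16   1.112 -1.001] w 61.58 F [ 0.5 -0.   0.3]
tool x [ 0.188  0.766 -0.615] y [ 0.977 -0.083  0.195] z [ 0.098 -0.638 -0.764]
3 rows of [ 0.0349 -0.0112  0.0441]
[[293.94124634 199.71784953]
 [285.87083156 109.45500056]
 [298.94239813 255.5437532 ]]
```

View pics/w2.png

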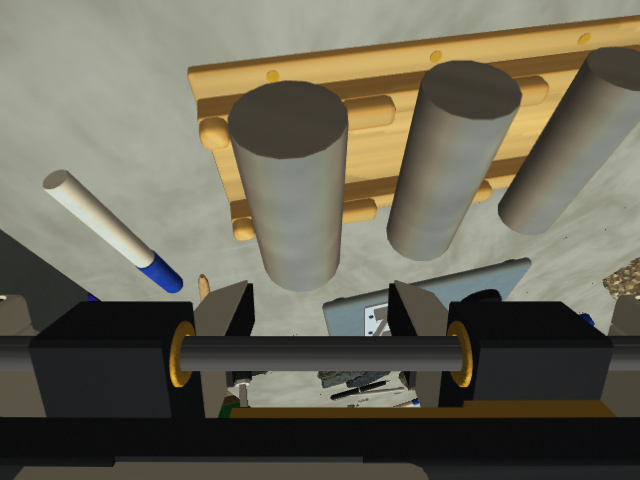

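```bash
python3 - <<'E'
from h import *
s,M=st()
print(onz('wrist',(288,119),.048,M,s['position']))
E
```

```text
t 9.3 p [0.4524 0.2251 0.1005] q [-1.339  0.752  0.643  1.817  0.16   1.112 -1.001] w 61.58 F [ 0.5 -0.   0.3]
tool x [ 0.188  0.766 -0.615] y [ 0.977 -0.083  0.195] z [ 0.098 -0.638 -0.764]
[0.45620359 0.28610445 0.048     ]
```

apply_moves:
  targets: [0.33,0.033,-0.0107,0.0457,0,0.33,0.033,-0.0107,0.0457,0,0.33,0.033,-0.0107,0.0457,0,0.33,0,0,0,0,1,0,0,0,0,1,0,0,0,0,1,0,0,0,0,1,0,0,0,0]
  grip_force: 12

```text
clock: 10.3
position: [0.4522, 0.2224, 0.0311]
ee_rot: [1.9, 1.63, -0.482]
force: [-0.9, 2.1, 8.6]
width: 0.506
```

```bash
python3 - <<'E'
from h import *
st()
E
```

```text
t 10.3 p [0.4522 0.2224 0.0311] q [-1.312  0.854  0.604  1.844  0.127  0.992 -1.029] w 46.51 F [-0.9  2.1  8.6]
tool x [ 0.187  0.766 -0.615] y [ 0.977 -0.082  0.195] z [ 0.099 -0.637 -0.764]
```

apply_moves:
  targets: [1,0,0,0,0,1,0,0,0,0]
  grip_force: 35

```text
clock: 10.55
position: [0.4522, 0.2223, 0.0311]
ee_rot: [1.9, 1.63, -0.482]
force: [-0.4, 2.4, 8.9]
width: 0.499
```

```bash
python3 - <<'E'
from h import *
s,M=st()
im=eyes.get_image('wrist'); cv2.imwrite('pics/w3.png',im[:,:,::-1])
E
```

```text
t 10.55 p [0.4522 0.2223 0.0311] q [-1.312  0.854  0.604  1.844  0.127  0.992 -1.029] w 45.9 F [-0.4  2.4  8.9]
tool x [ 0.187  0.766 -0.615] y [ 0.977 -0.082  0.195] z [ 0.099 -0.637 -0.764]
```

View pics/w3.png

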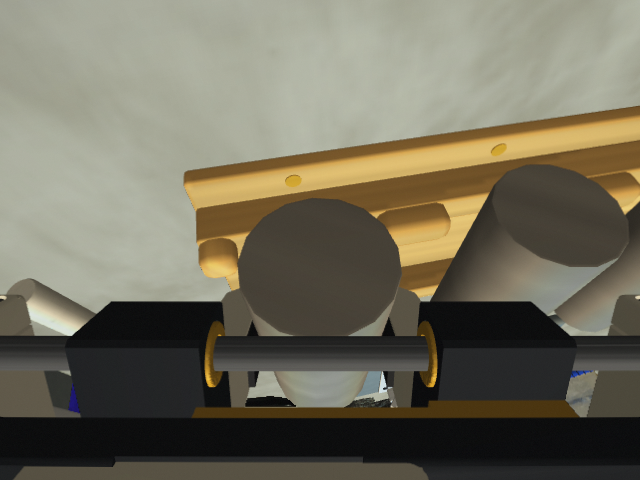

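```bash
python3 - <<'E'
from h import *
s,M=st()
p=s['position']
# face plane: normal u, through end; intersect rays of left/right face edge
u=np.array([.085,.996,0]); 
for yend in (.284,.288):
    e=np.array([.456,yend,.048])
    P=[]
    for px in ((239,266),(401,266),(318,199)):
        o,d=ray('wrist',px,M,p); P.append(o+d*((e-o)@u)/(d@u))
    print(yend,np.linalg.norm(P[0]-P[1]),np.array(P).round(4).tolist())
# w2 view: widths of the three faces
p2=np.array([.4520,.2248,.1])
for (a,b,c,xe) in (((229,120),(348,120),(288,119),.456),((416,88),(522,92),(469,90),.534),):
    f=onz('wrist',c,.047,M,p2)
    P=[]
    for px in (a,b):
        o,d=ray('wrist',px,M,p2); P.append(o+d*((f-o)@u)/(d@u))
    print(f.round(3),np.linalg.norm(P[0]-P[1]))
E
```

```text
t 10.6 p [0.4522 0.2223 0.0311] q [-1.312  0.854  0.604  1.844  0.127  0.992 -1.029] w 46.36 F [-0.8  2.1  8.8]
tool x [ 0.187  0.766 -0.615] y [ 0.977 -0.082  0.195] z [ 0.099 -0.637 -0.764]
0.284 0.048780574892813094 [[0.4316, 0.2861, 0.0432], [0.4793, 0.282, 0.0526], [0.4598, 0.2837, 0.0222]]
0.288 0.04683846462673267 [[0.4325, 0.29, 0.0456], [0.4783, 0.2861, 0.0547], [0.4595, 0.2877, 0.0255]]
[0.456 0.285 0.047] 0.047984602746455746
[0.533 0.282 0.047] 0.044188155440513265
```

Image width reads 48 mm, and the gauge reads about 46.4 mm under pad squeeze, so this is the 48 mm core. Lifting.

apply_moves:
  targets: [1,-0.0154,0.0049,-0.0191,0,1,-0.023,0.0073,-0.0287,0,1,-0.0384,0.0122,-0.0478,0,1,-0.0384,0.0122,-0.0478,0,1,0,0,0,-0.0812]
  grip_force: 50

```text
clock: 11.22
position: [0.4524, 0.2223, 0.107]
ee_rot: [1.803, 1.76, -0.533]
force: [-0.8, -0.8, -5.9]
width: 0.499
```

```bash
python3 - <<'E'
from h import *
s,M=st()
for n in('wrist','top'):
    im=eyes.get_image(n); cv2.imwrite(f'pics/{n}4.png',im[:,:,::-1])
E
```

```text
t 11.22 p [0.4524 0.2223 0.107 ] q [-1.318  0.728  0.61   1.819  0.19   1.124 -0.895] w 45.9 F [-0.8 -0.8 -5.9]
tool x [ 0.06   0.771 -0.634] y [0.993 0.017 0.115] z [ 0.099 -0.636 -0.765]
```

View pics/wrist4.png

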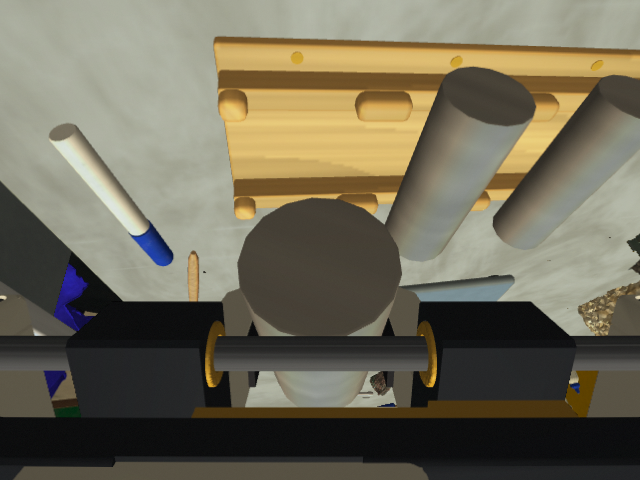

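View pics/top4.png

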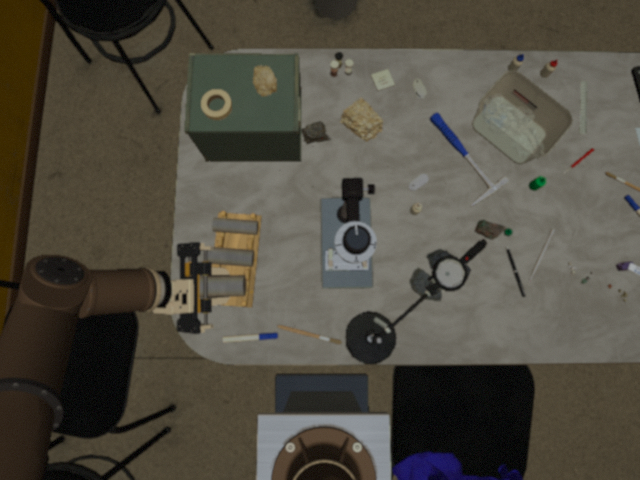

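```bash
python3 - <<'E'
from h import *
plan([(.524,.12,.115),(.524,.05,.080),(.524,-.035,.076),(.524,-.0685,.062)],step=.05)
E
```

```text
t 11.32 p [0.4517 0.222  0.1057] q [-1.317  0.729  0.608  1.82   0.19   1.122 -0.896] w 46.06 F [ 0.1  0.6 -5.9]
tool x [ 0.059  0.771 -0.634] y [0.993 0.017 0.113] z [ 0.098 -0.637 -0.765]
3 rows of [-0.0668  0.0593  0.0541]
2 rows of [-0.0397 -0.0064  0.0892]
2 rows of [-0.0787 -0.0023  0.0715]
1 rows of [-0.0424 -0.0053  0.0801]
```

apply_moves:
  targets: [1,-0.0668,0.0593,0.0541,0,1,-0.0668,0.0593,0.0541,0,1,-0.0668,0.0593,0.0541,0,1,-0.0397,-0.0064,0.0892,0,1,-0.0397,-0.0064,0.0892,0,1,0,0,0,0]

```text
clock: 12.08
position: [0.5216, 0.0456, 0.0791]
ee_rot: [1.809, 1.751, -0.543]
force: [0.6, -0.3, -5.8]
width: 0.504
```

```bash
python3 - <<'E'
from h import *
s,M=st()
im=eyes.get_image('wrist'); cv2.imwrite('pics/w5.png',im[:,:,::-1])
im=eyes.get_image('side'); cv2.imwrite('pics/s5.png',cv2.resize(im[170:370,210:430,::-1],None,fx=3.6,fy=3,interpolation=cv2.INTER_CUBIC))
plan([(.524,-.035,.076),(.524,-.0685,.062)],step=.03)
E
```

```text
t 12.07 p [0.5216 0.0456 0.0791] q [-1.072  0.733  0.667  1.977  0.311  0.836 -0.76 ] w 46.36 F [ 0.6 -0.3 -5.8]
tool x [ 0.066  0.767 -0.638] y [0.994 0.009 0.113] z [ 0.092 -0.641 -0.762]
t 12.18 p [0.5235 0.0496 0.0793] q [-1.075  0.733  0.665  1.972  0.311  0.836 -0.76 ] w 46.38 F [ 0.3  0.8 -5.2]
tool x [ 0.063  0.77  -0.635] y [0.993 0.014 0.115] z [ 0.097 -0.638 -0.764]
3 rows of [-0.0525 -0.0009  0.0471]
2 rows of [-0.0211 -0.0026  0.0401]
```

View pics/w5.png

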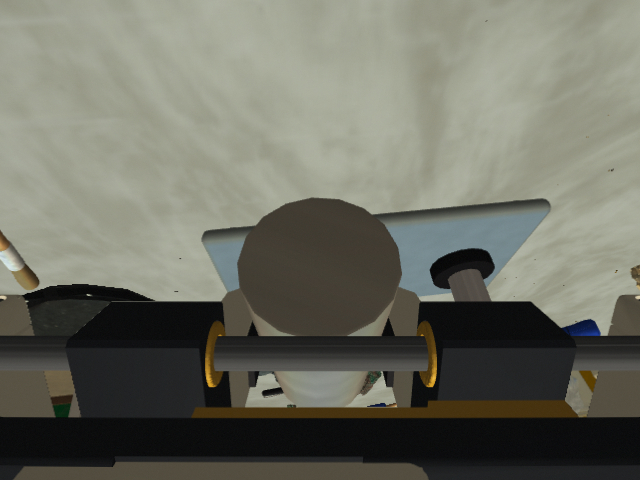

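View pics/s5.png

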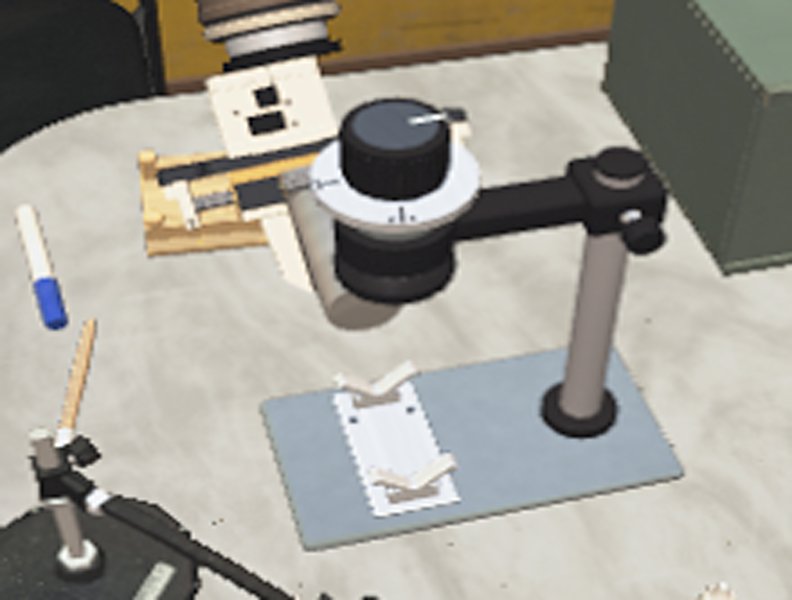

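apply_moves:
  targets: [1,-0.0525,-0.0009,0.0471,0,1,-0.0525,-0.0009,0.0471,0,1,-0.0525,-0.0009,0.0471,0,1,-0.0211,-0.0026,0.0401,0,1,-0.0211,-0.0026,0.0401,0,1,0,0,0,0]

```text
clock: 12.92
position: [0.5243, -0.0685, 0.0622]
ee_rot: [1.804, 1.757, -0.537]
force: [1.2, 0.0, -4.4]
width: 0.505
```

```bash
python3 - <<'E'
from h import *
s,M=st()
im=eyes.get_image('side'); cv2.imwrite('pics/s6.png',cv2.resize(im[170:370,210:430,::-1],None,fx=3.6,fy=3,interpolation=cv2.INTER_CUBIC))
plan([(.524,-.0685,.052),(.524,-.0685,.044)],step=.03)
E
```

```text
t 12.93 p [ 0.5243 -0.0685  0.0622] q [-0.931  0.738  0.718  2.103  0.408  0.615 -0.708] w 46.43 F [ 1.2  0.  -4.4]
tool x [ 0.062  0.77  -0.636] y [0.993 0.014 0.114] z [ 0.097 -0.638 -0.764]
t 12.97 p [ 0.5248 -0.0674  0.0621] q [-0.932  0.737  0.717  2.102  0.408  0.615 -0.707] w 45.71 F [-0.1  0.  -5.3]
tool x [ 0.061  0.77  -0.635] y [0.993 0.016 0.115] z [ 0.098 -0.638 -0.764]
1 rows of [ 0.0139 -0.005   0.0208]
1 rows of [ 0.0127 -0.0023  0.0153]
```

View pics/s6.png

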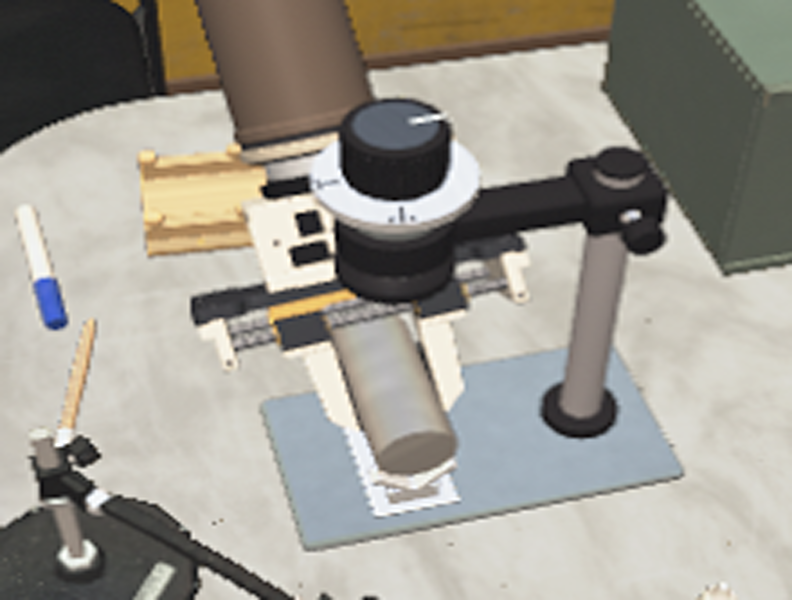

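```bash
python3 - <<'E'
from h import *
print(onz('side',(326.4,321.7),.079), 'V R bottom', onz('side',(325,332),.031))
E
```

```text
[ 0.5258824  -0.11364045  0.079     ] V R bottom [ 0.52585623 -0.10534759  0.031     ]
```

apply_moves:
  targets: [1,0.0139,-0.005,0.0208,0,1,0,0,0,0]

```text
clock: 13.22
position: [0.5236, -0.0683, 0.0511]
ee_rot: [1.802, 1.76, -0.536]
force: [-0.5, -0.5, -5.8]
width: 0.5
```

apply_moves:
  targets: [1,0.004,-0.0007,0.0048,0,1,0.004,-0.0007,0.0048,0,1,0,0,0,0]

```text
clock: 13.6
position: [0.5249, -0.0692, 0.0474]
ee_rot: [1.803, 1.757, -0.534]
force: [3.0, 0.3, 2.6]
width: 0.498
```

apply_moves:
  targets: [1,0.0016,-0.0003,0.0019,0,0.47,0,0,0,0,0.43,0,0,0,0,0.36,0,0,0,0,0.36,0,0,0,0]
  grip_force: 10

```text
clock: 14.22
position: [0.5231, -0.0694, 0.0457]
ee_rot: [1.803, 1.758, -0.537]
force: [-0.2, -0.6, -0.4]
width: 0.637
```

```bash
python3 - <<'E'
from h import *
s,M=st()
im=eyes.get_image('side'); cv2.imwrite('pics/s7.png',cv2.resize(im[170:370,210:430,::-1],None,fx=3.6,fy=3,interpolation=cv2.INTER_CUBIC))
im=eyes.get_image('wrist'); cv2.imwrite('pics/w7.png',im[:,:,::-1])
E
```

```text
t 14.22 p [ 0.5231 -0.0694  0.0457] q [-0.924  0.77   0.709  2.111  0.404  0.579 -0.721] w 58.63 F [-0.2 -0.6 -0.4]
tool x [ 0.06   0.77  -0.636] y [0.993 0.016 0.113] z [ 0.097 -0.638 -0.764]
```

View pics/s7.png

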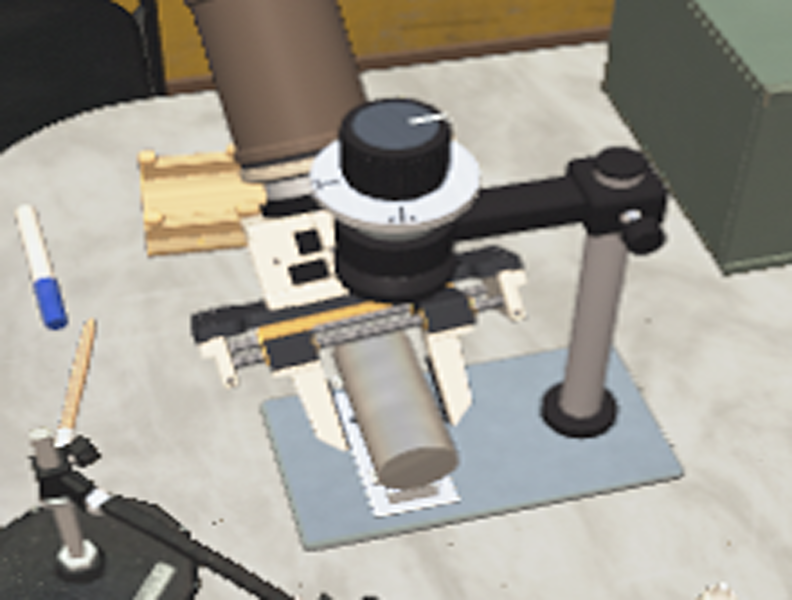

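View pics/w7.png

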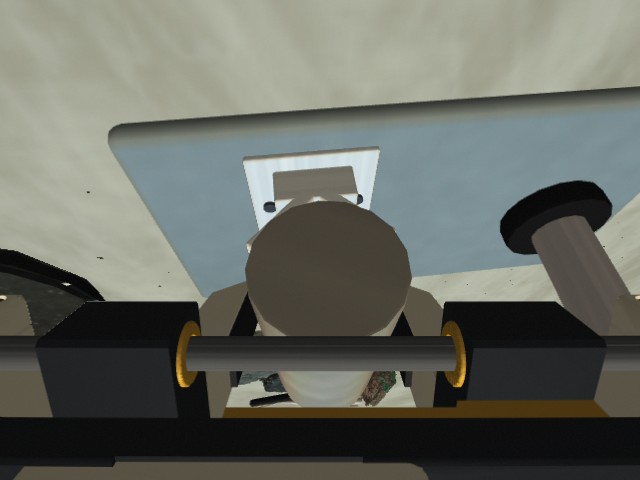

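The core sits in both saddles, with its face at about (418,466) in the side crop, level over the V. I'll back out along the fingers, then check the wall and chair positions before untilting on the left.

apply_moves:
  targets: [0.36,0,0,-0.05,0,0.36,0,0,-0.08,0,0.36,0,0,-0.14,0,0.36,0,0,-0.15,0,0.36,0,0,-0.15,0,0.36,0,0,-0.15,0,0.36,0,0,-0.15,0,0.36,0,0,-0.1,0]

```text
clock: 15.32
position: [0.4854, 0.1802, 0.3439]
ee_rot: [1.803, 1.76, -0.534]
force: [0.4, 0.1, -0.2]
width: 0.638
```

```bash
python3 - <<'E'
from h import *
s,M=st()
print('wall floor line', [onz('top',px,-.72).round(2) for px in((40,300),(55,30))])
for px in ((205,72),(25,88),(110,215)):
    o,d=ray('side',px)
    print(px,[ (o+d*(Y-o[1])/d[1]).round(2).tolist() for Y in(.55,.7,.85,1.0)])
print('chair top-view pts',[onz('top',px,-.25).round(2).tolist() for px in((75,440),(140,330),(5,290),(110,292))])
E
```

```text
t 15.32 p [0.4854 0.1802 0.3439] q [-1.339  0.455  0.753  1.607  0.32   1.516 -0.684] w 58.7 F [ 0.4  0.1 -0.2]
tool x [ 0.06   0.771 -0.634] y [0.993 0.017 0.114] z [ 0.099 -0.637 -0.765]
wall floor line [array([ 0.45,  1.17, -0.72]), array([ 1.7 ,  1.25, -0.72])]
(205, 72) [[0.37, 0.55, 0.33], [0.36, 0.7, 0.27], [0.36, 0.85, 0.2], [0.36, 1.0, 0.14]]
(25, 88) [[-0.07, 0.55, 0.34], [-0.13, 0.7, 0.28], [-0.19, 0.85, 0.22], [-0.25, 1.0, 0.16]]
(110, 215) [[0.0, 0.55, -0.09], [-0.05, 0.7, -0.21], [-0.1, 0.85, -0.33], [-0.15, 1.0, -0.44]]
chair top-view pts [[0.02, 0.73, -0.25], [0.34, 0.56, -0.25], [0.46, 0.99, -0.25], [0.46, 0.66, -0.25]]
```

```bash
python3 - <<'E'
from h import *
plan([(.25,.42,.48),(-.02,.62,.5)],step=.055)
E
```

```text
t 15.32 p [0.4854 0.1802 0.3439] q [-1.339  0.455  0.753  1.607  0.32   1.516 -0.684] w 58.7 F [ 0.4  0.1 -0.2]
tool x [ 0.06   0.771 -0.634] y [0.993 0.017 0.114] z [ 0.099 -0.637 -0.765]
7 rows of [ 0.0302 -0.0765 -0.1   ]
7 rows of [ 0.0448 -0.0937 -0.0605]
```

apply_moves:
  targets: [0.1,0.0302,-0.0765,-0.1,0,0.1,0.0302,-0.0765,-0.1,0,0.1,0.0302,-0.0765,-0.1,0,0.1,0.0302,-0.0765,-0.1,0,0.1,0.0302,-0.0765,-0.1,0,0.1,0.0302,-0.0765,-0.1,0,0.1,0.0302,-0.0765,-0.1,0]

```text
clock: 16.2
position: [0.2572, 0.4044, 0.4589]
ee_rot: [1.797, 1.771, -0.504]
force: [2.1, -0.3, -3.2]
width: 0.898
```

```bash
python3 - <<'E'
from h import *
plan([(-.02,.62,.5)],step=.055)
E
```

```text
t 16.2 p [0.2572 0.4044 0.4589] q [-1.934  0.661  1.232  1.252 -0.019  2.001 -0.685] w 82.6 F [ 2.1 -0.3 -3.2]
tool x [ 0.056  0.78  -0.623] y [0.991 0.031 0.128] z [ 0.119 -0.625 -0.772]
7 rows of [ 0.0453 -0.0939 -0.0712]
```

apply_moves:
  targets: [0.1,0.0362,-0.075,-0.057,0,0.1,0.0362,-0.075,-0.057,0,0.1,0.0362,-0.075,-0.057,0,0.1,0.0362,-0.075,-0.057,0]

```text
clock: 16.7
position: [0.1078, 0.4813, 0.4359]
ee_rot: [1.732, 1.893, -0.349]
force: [0.5, 0.5, -0.3]
width: 0.9
```

```bash
python3 - <<'E'
from h import *
plan([(-.02,.62,.5)],step=.04)
E
```

```text
t 16.7 p [0.1078 0.4813 0.4359] q [-2.178  0.641  1.136  1.236 -0.098  2.002 -0.948] w 82.79 F [ 0.5  0.5 -0.3]
tool x [-0.023  0.835 -0.55 ] y [0.976 0.138 0.168] z [ 0.216 -0.533 -0.818]
5 rows of [ 0.0417 -0.0474 -0.077 ]
```

apply_moves:
  targets: [0.1,0.0945,-0.015,-0.065,0,0.1,0.0945,-0.015,-0.065,0,0.1,0.0945,-0.015,-0.06,0,0.1,0.1,-0.015,-0.055,0,0.1,0.1,-0.015,-0.05,0]

```text
clock: 17.32
position: [0.0429, 0.659, 0.4036]
ee_rot: [1.776, 2.007, -0.094]
force: [-0.3, 0.1, 0.5]
width: 0.905
```

```bash
python3 - <<'E'
from h import *
st()
E
```

```text
t 17.32 p [0.0429 0.659  0.4036] q [-2.012  0.777  0.82   0.826 -0.171  2.002 -1.211] w 83.24 F [-0.3  0.1  0.5]
tool x [-0.064  0.924 -0.376] y [0.955 0.166 0.244] z [ 0.288 -0.344 -0.894]
```

apply_moves:
  targets: [0.1,0.065,-0.065,-0.073,0,0.1,0.065,-0.065,-0.073,0,0.1,0.065,-0.065,-0.073,0,0.1,0.065,-0.065,-0.07,0]

```text
clock: 17.82
position: [-0.0888, 0.7208, 0.4093]
ee_rot: [1.824, 2.106, 0.089]
force: [0.2, 0.1, -1.5]
width: 0.903
```

```bash
python3 - <<'E'
from h import *
st()
E
```

```text
t 17.82 p [-0.0888  0.7208  0.4093] q [-2.07   0.815  0.648  0.623 -0.158  2.002 -1.456] w 83.04 F [ 0.2  0.1 -1.5]
tool x [-0.108  0.969 -0.222] y [0.947 0.168 0.273] z [ 0.302 -0.18  -0.936]
```

apply_moves:
  targets: [0.1,0.01,-0.125,-0.06,0,0.1,0.01,-0.125,-0.06,0,0.1,0.02,-0.125,-0.06,0,0.1,0.02,-0.125,-0.06,0]

```text
clock: 18.32
position: [-0.2869, 0.6848, 0.3943]
ee_rot: [1.851, 2.16, 0.153]
force: [0.4, 1.6, -1.1]
width: 0.904
```

```bash
python3 - <<'E'
from h import *
st()
E
```

```text
t 18.32 p [-0.2869  0.6848  0.3943] q [-2.276  0.834  0.538  0.575 -0.155  2.002 -1.754] w 83.13 F [ 0.4  1.6 -1.1]
tool x [-0.131  0.98  -0.151] y [0.949 0.168 0.267] z [ 0.287 -0.108 -0.952]
```

apply_moves:
  targets: [0.1,0,-0.125,-0.067,0,0.1,0,-0.125,-0.067,0,0.1,0,-0.125,-0.067,0,0.1,0,-0.125,-0.067,0]

```text
clock: 18.82
position: [-0.4666, 0.6141, 0.3897]
ee_rot: [1.896, 2.234, 0.206]
force: [-0.6, -0.0, 0.6]
width: 0.904
```

```bash
python3 - <<'E'
from h import *
st()
E
```

```text
t 18.82 p [-0.4666  0.6141  0.3897] q [-2.473  0.87   0.487  0.481 -0.186  2.002 -2.018] w 83.19 F [-0.6 -0.   0.6]
tool x [-0.155  0.986 -0.065] y [0.958 0.166 0.236] z [ 0.243 -0.025 -0.97 ]
```

```bash
python3 - <<'E'
from h import *
plan([(-.3,.5,.40),(.15,.48,.42),(.38,.2,.4)],step=.055)
E
```

```text
t 18.82 p [-0.4666  0.6141  0.3897] q [-2.473  0.87   0.487  0.481 -0.186  2.002 -2.018] w 83.19 F [-0.6 -0.   0.6]
tool x [-0.155  0.986 -0.065] y [0.958 0.166 0.236] z [ 0.243 -0.025 -0.97 ]
4 rows of [-0.0868  0.0894  0.0209]
9 rows of [-0.0252  0.1201  0.0252]
7 rows of [-0.1108  0.0604  0.0295]
```

apply_moves:
  targets: [0.1,-0.0868,0.0894,0.0209,0,0.1,-0.0868,0.0894,0.0209,0,0.1,-0.0868,0.0894,0.0209,0,0.1,-0.0868,0.0894,0.0209,0,0.1,-0.0252,0.1201,0.0252,0,0.1,-0.0252,0.1201,0.0252,0,0.1,-0.0252,0.1201,0.0252,0,0.1,-0.0252,0.1201,0.0252,0,0.1,-0.0252,0.1201,0.0252,0,0.1,-0.0252,0.1201,0.0252,0,0.1,-0.0252,0.1201,0.0252,0,0.1,-0.0252,0.1201,0.0252,0,0.1,-0.0252,0.1201,0.0252,0]

```text
clock: 20.45
position: [0.1488, 0.4827, 0.4206]
ee_rot: [1.898, 2.234, 0.205]
force: [0.8, 0.1, -0.4]
width: 0.904
```

```bash
python3 - <<'E'
from h import *
plan([(.4,.15,.35),(.36,.06,.2)],step=.055)
E
```

```text
t 20.45 p [0.1488 0.4827 0.4206] q [-2.139  0.11   0.668  1.597  0.18   1.462 -1.331] w 83.18 F [ 0.8  0.1 -0.4]
tool x [-0.154  0.986 -0.064] y [0.958 0.165 0.235] z [ 0.243 -0.025 -0.97 ]
8 rows of [-0.1132  0.0528  0.0431]
4 rows of [-0.0456 -0.0553  0.0863]
```

apply_moves:
  targets: [0.1,-0.1132,0.0528,0.0431,0,0.1,-0.1132,0.0528,0.0431,0,0.1,-0.1132,0.0528,0.0431,0,0.1,-0.1132,0.0528,0.0431,0,0.1,-0.1132,0.0528,0.0431,0,0.1,-0.1132,0.0528,0.0431,0,0.1,-0.1132,0.0528,0.0431,0,0.1,-0.1132,0.0528,0.0431,0]

```text
clock: 21.45
position: [0.3989, 0.1489, 0.3492]
ee_rot: [1.898, 2.236, 0.206]
force: [1.2, 0.5, -0.0]
width: 0.899
```

```bash
python3 - <<'E'
from h import *
plan([(.36,.12,.2),(.25,.10,.2)],step=.055)
E
```

```text
t 21.45 p [0.3989 0.1489 0.3492] q [-1.853 -0.418  0.866  2.019  0.553  1.323 -0.969] w 82.74 F [ 1.2  0.5 -0. ]
tool x [-0.155  0.986 -0.063] y [0.958 0.165 0.235] z [ 0.242 -0.024 -0.97 ]
3 rows of [-0.0109 -0.0642  0.1133]
3 rows of [-0.0023 -0.0906 -0.0218]
```

apply_moves:
  targets: [0.1,-0.1155,-0.0685,-0.009,0,0.1,-0.1155,-0.0685,-0.009,0,0.1,-0.1155,-0.0685,-0.009,0,0.1,0.0136,-0.0838,-0.0212,0,0.1,0.0136,-0.0838,-0.0212,0]

```text
clock: 22.08
position: [0.2999, 0.0481, 0.3511]
ee_rot: [1.901, 2.238, 0.21]
force: [-0.1, -1.1, -0.2]
width: 0.899
```

```bash
python3 - <<'E'
from h import *
st()
E
```

```text
t 22.07 p [0.2999 0.0481 0.3511] q [-0.878 -0.437  0.208  2.153  0.269  1.248 -0.583] w 82.67 F [-0.1 -1.1 -0.2]
tool x [-0.155  0.986 -0.058] y [0.958 0.164 0.234] z [ 0.241 -0.02  -0.97 ]
```

apply_moves:
  targets: [0.1,0,-0.08,-0.02,0,0.1,0,-0.08,-0.02,0,0.1,0,-0.08,-0.02,0,0.1,0,-0.08,-0.02,0]

```text
clock: 22.58
position: [0.2627, 0.0409, 0.3519]
ee_rot: [1.903, 2.243, 0.197]
force: [-0.8, -0.4, 0.1]
width: 0.9
```

```bash
python3 - <<'E'
from h import *
st()
E
```

```text
t 22.57 p [0.2627 0.0409 0.3519] q [-0.101 -0.438 -0.239  2.155 -0.004  1.199 -0.164] w 82.82 F [-0.8 -0.4  0.1]
tool x [-0.156  0.986 -0.061] y [0.96  0.166 0.225] z [ 0.232 -0.023 -0.972]
```

apply_moves:
  targets: [0.1,0.02,-0.12,-0.03,0,0.1,0.02,-0.12,-0.03,0,0.1,0.02,-0.12,-0.03,0,0.1,0.02,-0.12,-0.03,0]

```text
clock: 23.08
position: [0.2224, 0.0594, 0.3201]
ee_rot: [1.949, 2.278, 0.106]
force: [-0.5, 0.2, -0.4]
width: 0.902
```

```bash
python3 - <<'E'
from h import *
st()
E
```

```text
t 23.07 p [0.2224 0.0594 0.3201] q [-0.49  -0.439 -0.118  2.223  0.072  1.249 -0.463] w 83.0 F [-0.5  0.2 -0.4]
tool x [-0.15   0.987 -0.061] y [0.977 0.158 0.145] z [ 0.153 -0.038 -0.987]
```

apply_moves:
  targets: [0.1,0.01,-0.12,-0.04,0,0.1,0.01,-0.12,-0.04,0,0.1,0.01,-0.12,-0.04,0]

```text
clock: 23.45
position: [0.1839, 0.0817, 0.3121]
ee_rot: [1.913, 2.329, 0.027]
force: [-0.7, 0.2, 1.4]
width: 0.901
```

```bash
python3 - <<'E'
from h import *
st()
E
```

```text
t 23.45 p [0.1839 0.0817 0.3121] q [-0.332 -0.438 -0.319  2.227 -0.016  1.283 -0.426] w 82.89 F [-0.7  0.2  1.4]
tool x [-0.19   0.978 -0.086] y [0.976 0.197 0.094] z [ 0.109 -0.067 -0.992]
```

apply_moves:
  targets: [0.1,-0.12,0.02,0,0,0.1,-0.12,0.02,0,0,0.1,-0.12,0.02,0,0,0.1,-0.12,0.02,0,0,0.1,-0.12,0.02,0,0]

```text
clock: 24.08
position: [0.2698, -0.1516, 0.3364]
ee_rot: [1.942, 2.305, 0.017]
force: [0.8, 1.2, 0.5]
width: 0.899
```

```bash
python3 - <<'E'
from h import *
st()
im=eyes.get_image('side'); cv2.imwrite('pics/s8.png',im[:,:,::-1])
E
```

```text
t 24.07 p [ 0.2698 -0.1516  0.3364] q [-0.152 -0.348  0.293  2.12   0.167  1.245  0.256] w 82.72 F [0.8 1.2 0.5]
tool x [-0.165  0.982 -0.09 ] y [0.981 0.173 0.091] z [ 0.105 -0.073 -0.992]
```

View pics/s8.png

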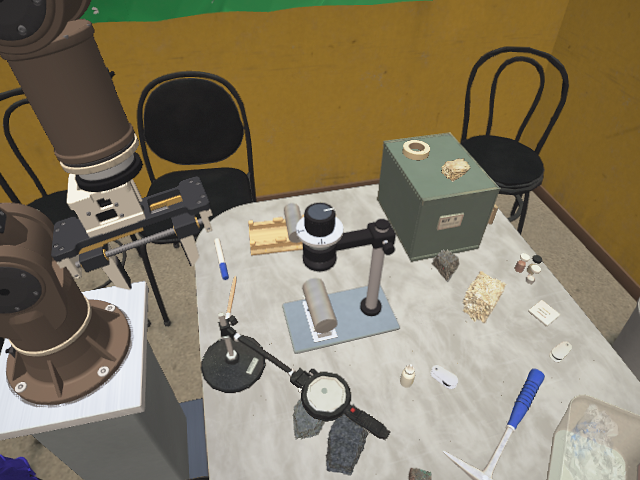

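apply_moves:
  targets: [0.1,0.0875,-0.088,-0.016,0,0.1,0.0875,-0.088,-0.016,0,0.1,0.0875,-0.088,-0.016,0]

```text
clock: 24.5
position: [0.1992, -0.0986, 0.3262]
ee_rot: [1.959, 2.331, 0.02]
force: [-0.5, 0.3, 0.2]
width: 0.898
```

```bash
python3 - <<'E'
from h import *
st()
E
```

```text
t 24.5 p [ 0.1992 -0.0986  0.3262] q [ 0.255 -0.438 -0.055  2.203  0.011  1.285  0.375] w 82.62 F [-0.5  0.3  0.2]
tool x [-0.17   0.983 -0.065] y [0.982 0.174 0.072] z [ 0.082 -0.052 -0.995]
```

apply_moves:
  targets: [0.1,0.08,-0.08,-0.03,0,0.1,0.08,-0.08,-0.03,0]

```text
clock: 24.75
position: [0.1718, -0.0694, 0.3104]
ee_rot: [-2.017, -2.401, -0.038]
force: [0.0, 0.3, 0.1]
width: 0.901
```

```bash
python3 - <<'E'
from h import *
st()
E
```

```text
t 24.75 p [ 0.1718 -0.0694  0.3104] q [ 0.224 -0.438 -0.045  2.236 -0.044  1.336  0.367] w 82.89 F [0.  0.3 0.1]
tool x [-0.173  0.985  0.02 ] y [0.985 0.172 0.015] z [ 0.011  0.022 -1.   ]
```

```bash
python3 - <<'E'
from h import *
plan([(.32,-.065,.42),(.522,-.059,.42)],step=.055)
E
```

```text
t 24.75 p [ 0.1718 -0.0694  0.3104] q [ 0.224 -0.438 -0.045  2.236 -0.044  1.336  0.367] w 82.89 F [0.  0.3 0.1]
tool x [-0.173  0.985  0.02 ] y [0.985 0.172 0.015] z [ 0.011  0.022 -1.   ]
4 rows of [-0.0119  0.0927 -0.0674]
4 rows of [-0.0181  0.125   0.0015]
```

apply_moves:
  targets: [0.1,-0.02,0.123,0,0,0.1,-0.02,0.123,0,0,0.1,-0.012,0.11,-0.09,0,0.1,-0.012,0.11,-0.09,0,0.1,-0.012,0.11,-0.09,0,0.1,0,0,0,0]

```text
clock: 25.5
position: [0.4068, -0.0598, 0.4235]
ee_rot: [-2.013, -2.41, -0.04]
force: [0.0, -0.8, -0.7]
width: 0.897
```

```bash
python3 - <<'E'
from h import *
plan([(.522,-.059,.41)],step=.055)
E
```

```text
t 25.5 p [ 0.4068 -0.0598  0.4235] q [ 0.165 -0.033 -0.124  1.687 -0.025  1.473  0.222] w 82.52 F [ 0.  -0.8 -0.7]
tool x [-0.178  0.984  0.017] y [0.984 0.178 0.018] z [ 0.015  0.02  -1.   ]
3 rows of [-0.0167  0.0943  0.0127]
```

apply_moves:
  targets: [0.1,-0.0167,0.0943,0.0127,0,0.1,-0.0167,0.0943,0.0127,0,0.1,-0.0167,0.0943,0.0127,0,0.1,0,0,0,0]

```text
clock: 26.0
position: [0.5192, -0.0598, 0.4062]
ee_rot: [-2.012, -2.405, -0.033]
force: [-0.7, 0.3, 0.7]
width: 0.897
```

```bash
python3 - <<'E'
from h import *
s,M=st()
im=eyes.get_image('wrist'); cv2.imwrite('pics/w9.png',im[:,:,::-1])
p=s['position']
t=np.linspace(0,2*np.pi,13)[:-1]
C=np.stack([.522+.041*np.cos(t),-.059+.041*np.sin(t),0*t+.284],1)
print(proj('wrist',C,M,p).round(0).tolist(), proj('wrist',[[.522,-.059,.32],[.522,-.059,.284]],M,p))
E
```

```text
t 26.0 p [ 0.5192 -0.0598  0.4062] q [ 0.133  0.174 -0.129  1.503  0.002  1.458  0.183] w 82.53 F [-0.7  0.3  0.7]
tool x [-0.177  0.984  0.018] y [0.984 0.176 0.012] z [ 0.009  0.02  -1.   ]
[[373.0, 239.0], [372.0, 212.0], [356.0, 190.0], [331.0, 177.0], [302.0, 180.0], [279.0, 196.0], [268.0, 221.0], [271.0, 248.0], [287.0, 268.0], [312.0, 279.0], [338.0, 277.0], [361.0, 262.0]] [[321.51869817 244.05990188]
 [320.88087136 230.10425112]]
```

View pics/w9.png

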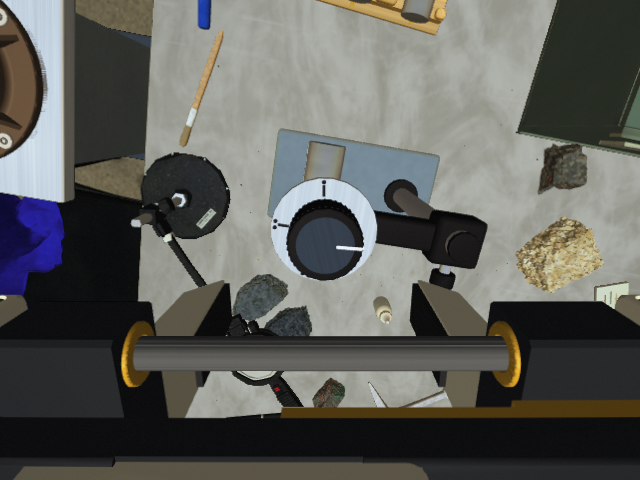

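```bash
cat > line.py <<'E'
from h import *
def line(im,M,p,cx=.524,cy=-.059):
    g=im.astype(int); c=proj('wrist',[[cx,cy,.32]],M,p)[0]
    yy,xx=np.mgrid[:480,:640]
    rr=np.hypot(xx-c[0],yy-c[1])
    m=(g.min(2)>185)&(rr<36*1.0)
    pts=np.argwhere(m)[:,::-1].astype(float)
    W=np.array([onz('wrist',tuple(q),.32,M,p)[:2] for q in pts])
    W=W[np.hypot(W[:,0]-cx,W[:,1]-cy)<.0235]
    d=W.mean(0)-[cx,cy]; a=np.arctan2(d[1],d[0])
    v=np.linalg.svd(W-W.mean(0))[2][0]; b=np.arctan2(v[1],v[0])
    print('n',len(W),'mean',W.mean(0).round(4),'angle by centre',np.degrees(a).round(1),'by slope',np.degrees(b).round(1), '(less microscope yaw) theta~',round((np.degrees(a)-100)%360*np.pi/180+.5,3))
E
python3 - <<'E'
from line import *
s,M=st()
im=cv2.imread('pics/w9.png')[:,:,::-1]
line(im,M,s['position'])
for n,px in dict(dot1=(323.5,188),two=(283,225)).items():
    w=onz('wrist',px,.284,M,s['position'])[:2]-[.524,-.059]; print(n,np.degrees(np.arctan2(w[1],w[0])),np.hypot(*w))
plan([(.524,-.059,.36),(.524,-.059,.295)],step=.05)
E
```

```text
t 26.05 p [ 0.5182 -0.0601  0.407 ] q [ 0.134  0.171 -0.13   1.504  0.002  1.458  0.183] w 82.75 F [-0.3 -0.1 -0.4]
tool x [-0.176  0.984  0.018] y [0.984 0.176 0.013] z [ 0.01  0.02 -1.  ]
n 68 mean [ 0.5392 -0.059 ] angle by centre 0.1 by slope 5.2 (less microscope yaw) theta~ 5.04
dot1 101.81378661729548 0.032616438380722555
two -177.24905067682704 0.03223788628720615
t 26.05 p [ 0.5182 -0.0601  0.407 ] q [ 0.134  0.171 -0.13   1.504  0.002  1.458  0.183] w 82.75 F [-0.3 -0.1 -0.4]
tool x [-0.176  0.984  0.018] y [0.984 0.176 0.013] z [ 0.01  0.02 -1.  ]
1 rows of [-0.0019  0.0132  0.1176]
2 rows of [-0.0014 -0.0011  0.0812]
```

apply_moves:
  targets: [0.1,-0.0019,0.0132,0.1176,0,0.1,-0.0014,-0.0011,0.085,0,0.1,-0.0014,-0.0011,0.085,0,0.1,0,0,0,0]

```text
clock: 26.55
position: [0.5222, -0.06, 0.2919]
ee_rot: [-2.014, -2.403, -0.032]
force: [0.0, 0.5, 0.5]
width: 0.901
```

```bash
python3 - <<'E'
from h import *
s,M=st()
im=eyes.get_image('wrist'); cv2.imwrite('pics/w10.png',im[:,:,::-1])
E
```

```text
t 26.55 p [ 0.5222 -0.06    0.2919] q [ 0.139  0.228 -0.139  1.71   0.013  1.197  0.175] w 82.91 F [0.  0.5 0.5]
tool x [-0.175  0.984  0.018] y [0.985 0.174 0.012] z [ 0.009  0.02  -1.   ]
```

View pics/w10.png

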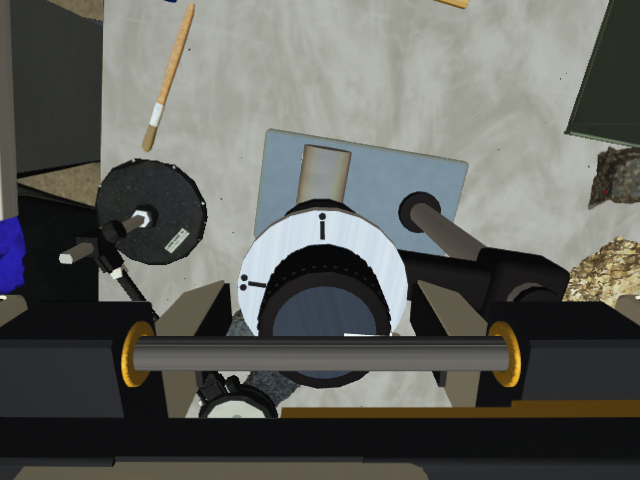

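apply_moves:
  targets: [0.1,0,0.004,0,0,1,0,0,0,0,1,0,0,0,0,1,0,0,0,0,1,0,0,0,0]
  grip_force: 15

```text
clock: 27.22
position: [0.5237, -0.061, 0.2935]
ee_rot: [-2.016, -2.401, -0.031]
force: [-11.2, -1.8, 8.6]
width: 0.562
```

```bash
python3 - <<'E'
from h import *
s,M=st()
E
```

```text
t 27.23 p [ 0.5237 -0.061   0.2935] q [ 0.141  0.23  -0.14   1.704  0.013  1.203  0.174] w 51.71 F [-11.2  -1.8   8.6]
tool x [-0.173  0.985  0.018] y [0.985 0.173 0.011] z [ 0.008  0.019 -1.   ]
```

apply_moves:
  targets: [1,0,-0.003,0,0,1,0,0,0,0.1117,1,0,0,0,0.1117,1,0,0,0,0.1117,1,0,0,0,0]
  grip_force: 20

```text
clock: 27.85
position: [0.5226, -0.0609, 0.2934]
ee_rot: [-2.57, -1.788, -0.029]
force: [-12.2, -0.2, 7.2]
width: 0.567
```

```bash
python3 - <<'E'
from h import *
s,M=st(); print(s['ft_torque'])
E
```

```text
t 27.85 p [ 0.5226 -0.0609  0.2934] q [ 0.081  0.223 -0.064  1.711 -0.006  1.199 -0.335] w 52.16 F [-12.2  -0.2   7.2]
tool x [0.348 0.937 0.021] y [ 0.938 -0.348  0.001] z [ 0.009  0.02  -1.   ]
[-0.14347299  2.41025385  0.01754805]
```

apply_moves:
  targets: [1,0,0,0,0.1117,1,0,0,0,0.1117,1,0,0,0,0.1117,1,0,0,0,0.1117,1,0,0,0,0.1117,1,0,0,0,0.1117,1,0,0,0,0.1117,1,0,0,0,0]

```text
clock: 28.85
position: [0.5216, -0.059, 0.2928]
ee_rot: [-3.12, 0.017, -0.009]
force: [-14.5, 5.2, 7.4]
width: 0.562
```

```bash
python3 - <<'E'
from h import *
s,M=st(); print(s['ft_torque'])
for n in('wrist','side','top'):
    im=eyes.get_image(n); cv2.imwrite(f'pics/{n}11.png',im[:,:,::-1])
E
```

```text
t 28.85 p [ 0.5216 -0.059   0.2928] q [-0.06   0.216  0.106  1.724 -0.048  1.198 -1.52 ] w 51.68 F [-14.5   5.2   7.4]
tool x [ 1.    -0.011  0.006] y [-0.011 -1.    -0.022] z [ 0.006  0.022 -1.   ]
[ 0.83563354  3.14119734 -0.00567106]
```

View pics/wrist11.png

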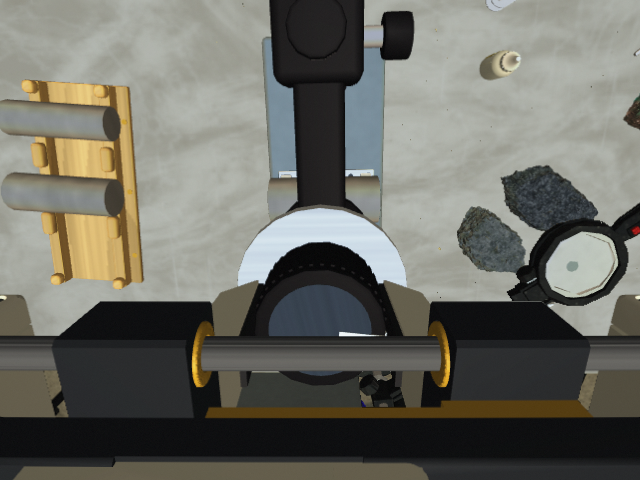

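View pics/side11.png

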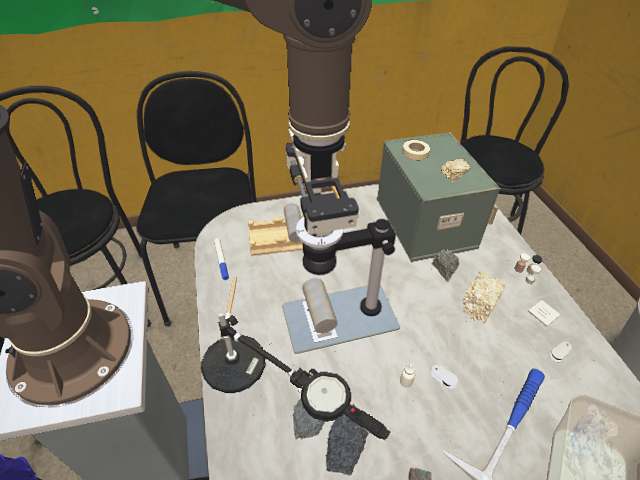

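apply_moves:
  targets: [0.1,0,0,0,0,0.1,0,0,0,0,0.1,0,0,0,0,0.1,0,0,-0.12,0,0.1,0,0,-0.14,0,0.1,0,0,-0.08,0,0.1,0,0,0,0]

```text
clock: 29.88
position: [0.5245, -0.0637, 0.4322]
ee_rot: [-3.122, 0.015, -0.029]
force: [-0.5, 0.4, -0.3]
width: 0.899
```

```bash
python3 - <<'E'
from line import *
s,M=st(); p=s['position']
im=eyes.get_image('wrist'); cv2.imwrite('pics/w12.png',im[:,:,::-1])
line(im,M,p)
cv2.imwrite('pics/w12c.png',cv2.resize(im[150:310,230:430,::-1],None,fx=4,fy=3.7,interpolation=cv2.INTER_CUBIC))
im=eyes.get_image('side'); cv2.imwrite('pics/s12.png',cv2.resize(im[190:270,280:400,::-1],None,fx=6,fy=6,interpolation=cv2.INTER_CUBIC))
E
```

```text
t 29.88 p [ 0.5245 -0.0637  0.4322] q [-0.066  0.162  0.122  1.458 -0.04   1.505 -1.524] w 82.69 F [-0.5  0.4 -0.3]
tool x [ 1.    -0.01   0.019] y [-0.01 -1.   -0.02] z [ 0.019  0.02  -1.   ]
n 50 mean [ 0.5218 -0.0744] angle by centre -98.3 by slope -96.9 (less microscope yaw) theta~ 3.322
```

View pics/w12c.png

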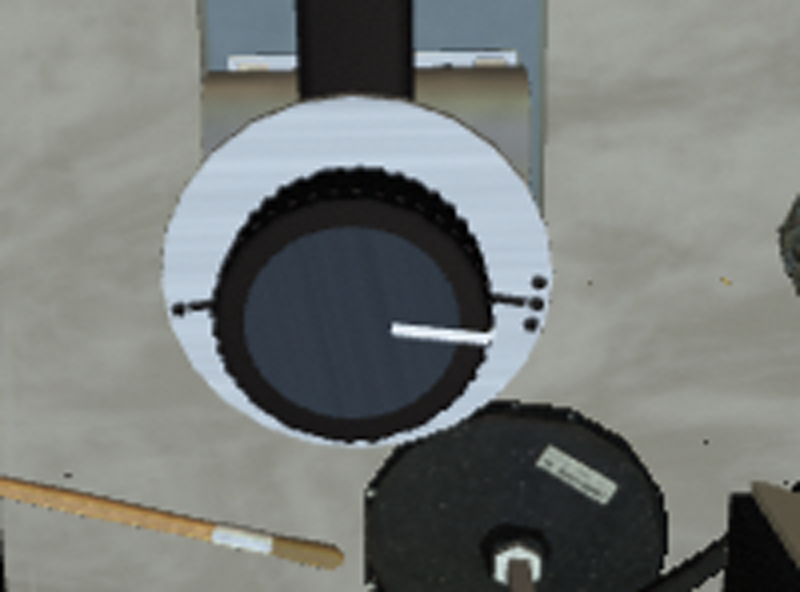

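View pics/s12.png

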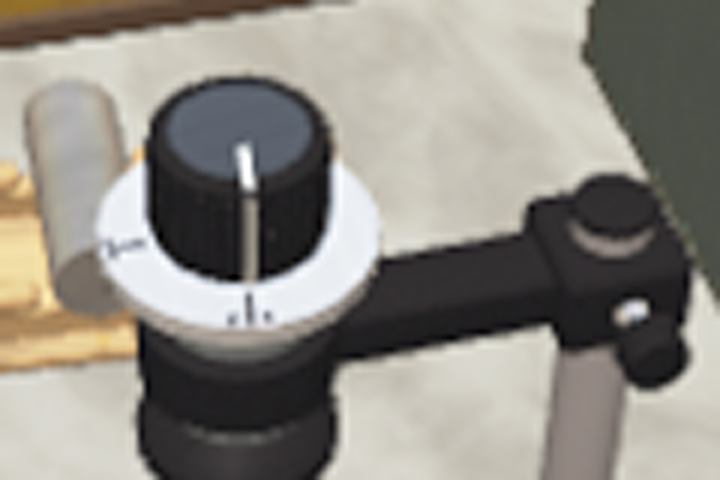

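```bash
python3 - <<'E'
from h import *
im=eyes.get_image('side'); cv2.imwrite('pics/s13.png',cv2.resize(im[190:400,230:430,::-1],None,fx=3.8,fy=2.8,interpolation=cv2.INTER_CUBIC))
E
```

```text
(no output)
```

View pics/s13.png

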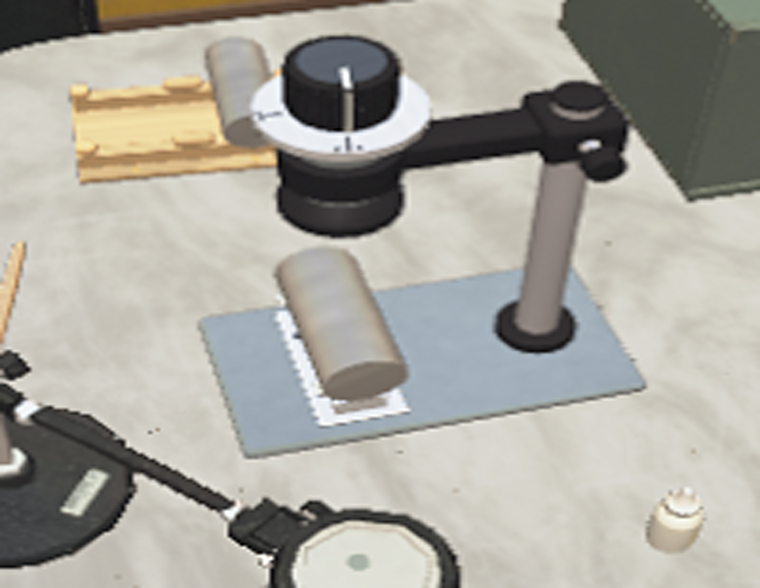

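```bash
python3 - <<'E'
from h import *
print(onz('side',(230+366/3.8,190+381/2.8),.064))
print(arm.sign_off())
E
```

```text
[ 0.52594717 -0.11365836  0.064     ]
the job is handed in; nothing more can be done
None
```

I took the core from the near end of the rack and set it down in both V-saddles. I then turned the focus drum to the three-dot mark (48 mm) and handed the job in at about 30 s of the 66 s allowed. No verdict was reported.

- **Lean:** the moves have no tilt command. I got about 40 degrees of lean by pushing the arm past its reach on the right. I removed it the same way at the left reach limit and close to the base, ending about 1.5 degrees off upright for the drum.
- **Diameter:** the fingers read 45.7 to 46.5 mm, below the nominal 48. The drum, nominally 52 mm, read 51.7 mm in the same gripper, so the gap is not explained. The camera measured 47 to 49 mm, and the core met the saddles at the height expected for 48 mm. It was also the thickest of the three.
- **Core position:** at the last check its right end was at y = -0.1137. That puts its middle at about y = -0.059, roughly on the optical axis and well within the 18 mm allowed.
- **Drum:** the white line meets the three-dot mark in the side view. The wrist camera gave about 3.32 rad against 3.3.
- **Other items:** no lens contact showed in the images or forces. The bottle was upright and looked unmoved in the last views. The other two cores were in their rack places when the wrist camera last saw them both. I did not measure either against its start position.
- **Joint limit:** joint 6 read 2.001 to 2.002 rad against its 2.0 limit for about 2.6 s while I was removing the lean, which could count as passing its range.

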